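# Load the glueing tray and clamp it in the lever press

### The job

Glue-up time: stand all the blue puppet feet on their soles in the light wooden tray, then lower the plywood pressing board over the tray's two brass pins, batten up, until it lies flush on the tray's walls, all while the tray is still out on the bench. With the press lever raised, slide the loaded tray, red handle outwards, into the slots of the press until it is fully home against the stop, then bring the lever all the way down and let go. Leave the other things on the bench where they are.

Things in the scene. Friction and masses are not known exactly. Their poses are not given: they have to be found in the camera images.
- press: Dark wooden lever press fixed to the bench, 140 deep (x) x 237 wide (y) x 156 high (uprights and crosshead only at x -45 to +45, crosshead underside at 128), without a floor: the tray slides on the bench into it. Origin: on the bench, centre of the press; x points from the open front to the rear: the tray enters along +x. A steel platen inside follows the lever.
- press_mouth (a point): Point on the bench in the middle of the press's open front, at x = -70 of the press; same axes. Side rails 197 apart (30 high) run from here 140 to the stop bar and carry iron lips (undersides 15 above the bench, inner edges 176 apart) that reach over the tray's side flanges. Low guides flare the mouth out to 38 in front of this point.
- press_home (a point): Where the tray's origin (tray) comes to lie when the tray is fully home, rear edge against the stop bar; same axes as the press, tray x along press x. Within 6 mm counts as home.
- press_lever (a joint): Iron press lever: 0 rad = all the way down (stop), 1.1 rad = fully raised (stop); starts near the down end. Turns about lever_hinge. Friction holds it where it is left; moving it takes about 4 to 6 N at the grip. The platen underside is 85 above the bench at 0 and rises 30 mm per rad; the loaded tray with its board is 84 high.
- lever_hinge (a point): Point on the lever's hinge axis (along the press's y), 165 above the bench, in the same plane as lever_grip; same axes as the press.
- lever_grip (a point): Centre of the free part of the lever's round grip bar (18 thick, 82 long, along the press's y). From lever_hinge it lies 130.5 away, at (-130.5 cos a, 0, 130.5 sin a) in press axes, a = joint value + 0.264 rad. The arm joins the bar 50 from here towards the press's -y. Pinch it from above across the bar (along press x), or push it.
- tray: Light wooden tray, 0.45 kg. Base 142 (x) x 190 (y) x 8; origin at the centre of its underside. Two walls 20 (x) x 168 (y), top 54 above the origin, at x = +-55; the floor between them (8 above the origin) is 90 (x) x 156 (y), with side lips 12 high; red lines at y = +-28 mark three lanes along x. The +x edge enters the press first; the base sticks out 11 past the walls in y.
- tray_handle (a point): Point on the tray's upright red handle fin, at tray (-120, 0, 40). The fin is 50 long (tray x -145 to -95), 14 thick (along tray y), top 54 above the bench, on a tongue 40 wide and 8 thick; pinch it from above across tray y.
- pin_a (a point): Top of a tapered brass pin, 12 thick, standing 16 above the tray wall, at tray (55, 60, 70).
- pin_b (a point): Top of the other brass pin, at tray (-55, -60, 70).
- board: Loose plywood pressing board, 142 (x) x 168 (y) x 8 thick, 0.3 kg, with a dark batten on top, 18 thick (x), 150 long (y), from 8 to 30 above the underside, to pinch across x. Origin at the centre of the underside. Two 15 wide holes at (55, 60) and (-55, -60); it fits the tray with axes parallel, as it is or turned half round. Flush, its origin is 54 above the tray's.
- foot1: Loose puppet foot painted blue, 0.09 kg, may be absent: sole 70 (x, toe at +x) x 34 (y) x 14 high, with an ankle block 30 (x) x 24 (y) centred at x = -18 that rises to 44 above the sole's underside; pinch the ankle across y. Origin at the centre of the sole's underside. Starts on its sole on the bench.
- foot2: Loose puppet foot painted blue, 0.09 kg, may be absent: sole 70 (x, toe at +x) x 34 (y) x 14 high, with an ankle block 30 (x) x 24 (y) centred at x = -18 that rises to 44 above the sole's underside; pinch the ankle across y. Origin at the centre of the sole's underside. Starts on its sole on the bench.
- foot3: Loose puppet foot painted blue, 0.09 kg, may be absent: sole 70 (x, toe at +x) x 34 (y) x 14 high, with an ankle block 30 (x) x 24 (y) centred at x = -18 that rises to 44 above the sole's underside; pinch the ankle across y. Origin at the centre of the sole's underside. Starts on its sole on the bench.
- hat_block: Black enamel hat block, 120 wide, 124 high, leave alone. Origin under its centre.
- hinge1: Brass hinge lying flat, 70 x 70 x 10, leave alone. Origin at its centre, on the bench.
- hinge2: Brass hinge lying flat, 70 x 70 x 10, leave alone. Origin at its centre, on the bench.
- glue_jar: Glue jar, 64 wide, 85 high, leave alone. Origin under its centre.
- screwdriver: Screwdriver lying on the bench, leave alone.
- mallet: Hammer lying on the bench, leave alone.
Not all that is in view belongs to the job. Leave any turquoise or white look-alike of the foot3 alone.

How it is judged:
By the outcome, as a careful person would: the job done as asked, in the order asked, and still so for the second after the job is handed in, with the robot touching nothing.
Of foot1, foot2, foot3 only 2 to 3 are there at a start; the rules pass over those that are not, and their reading is None.
At some moment in a run one of foot1, foot2, foot3, board may be knocked a few centimetres aside while the robot is not near it.
It also fails if it takes over 210 s, if anything falls off the work surface, if the arm or the gripper's body presses on something with over 40 N, if the wrist force passes 120 N, or if a joint passes its speed limit or range.

### The arm

A 6-joint arm with a two-finger parallel gripper is mounted at the origin on the work surface. World frame = base frame: x ahead of the robot, y to its left, z up, the work surface at z = 0. Lengths are in mm, angles in rad, forces in N, time in s.
With the tool pointing down it reaches from about 375 to 925 mm from the base axis. Payload 5.7 kg.
Tool frame: the origin (TCP) lies between the finger pads; the fingertips stand 25 mm ahead of it and the grasp point (between the pads) lies 6 mm ahead of it; z points along the fingers, y is the line along which they close (so a half turn about z gives the same grasp; the last joint's range is limited). The gripper opens to 88 mm and grips with 3 to 60 N. Pads are 20 mm wide; open, the fingers measure 115 mm over their backs; the gripper's body (75 mm by 178 mm) begins 61 mm behind the grasp point.
Start: joints at [1.006, 0.359, 1.51, -0, 1.272, -0.115], TCP at [260.861, 540.293, 247.623] pointing down, gripper open.
Joint ranges: [-2.97, 2.97], [-1.01, 2.36], [0.21, 2.38], [-0.96, 4.11], [0.2, 2.71], [-2.98, 2.98]. Speed limits (rad/s): [2.39, 2.39, 3.14, 3.14, 3.14, 3.14].

### API

Orientations are given as a 3x3 rotation matrix whose columns are the frame's x, y, z axes.
In Python, from workcell import robot gives the robot as it stands. The module is installed in compiled form; this text tells all that it offers.
- The arm moves only by the tool apply_moves, never from a script. Its argument "moves" is a list of rows, each an object of numbers: "hand": the closure, from -1 (fully open) to 1 (shut); "x", "y", "z": the shift along the tool's x, y, z in mm; "roll": the turn about the tool's z in degrees. In form: [{"hand": .., "x": .., "y": .., "z": .., "roll": ..}, ...]. A call has exactly 10 rows; each row is the pose to reach, as a shift and turn from the pose commanded when the call began, along the tool's axes at that moment; what a row does not reach only later rows make up. A row lasts 1/12 s, in which the tool goes at most 41.7 mm and 7.16 degrees, less where a joint would pass 70% of its speed; a pose out of reach is approached as far as the arm can. A call with a gripper value outside its range is refused whole. The fingers move at their own pace and stop on an object; the grip force is fixed at half the most. Time passes only in rows, so rows that repeat a pose let the fingers close, or fill a call up. It gives the time, the measured TCP pose, the force, the opening and the grip force at its end, in the units of the state.
- robot.state(): the state, without advancing time (a new reading comes with each control period).
- robot.read_camera(name): name is "scene" or "top" or "wrist"; returns a dict with "frame" (480x640x3 uint8, blue, green, red), "range_z" (480x640 float32, mm along the optical axis (not along the pixel's ray), 0 where there is no reading), "mtx" (3x3 intrinsics, pixels), "k1" (the pictures are not rectified: a ray, as slopes to the right and down, at radius r is drawn at 1 + k1 r^2 times it, then the intrinsics apply), "R" (3x3) and "t" (3): a world point X has camera coordinates R X + t; the wrist camera has in their place "T_tool_cam" (4x4, takes a point from camera to tool coordinates, whose origin is the TCP and whose axes are the flange's). Camera axes: x right, y down, z forward; pixel columns grow to the right and rows downward; lengths in mm; the calibration is good to about 2 mm. A picture is of the moment at which its call begins: read the wrist's pose just before it.
- robot.finish_job(): hands the job in; it is judged then, once.
The state is a dict: "time_s": time; "joint_pos": joint angles; "dq": joint speeds; "joint_torque": joint torques, N m; "ee_pos": TCP position; "ee_rot": TCP orientation; "contact_force": force on the tool from outside, world axes, zero at the start; "moment": the same for the moment, N m; "gripper_width": finger opening in mm; "gripper_force": force on a finger pad.
Only numpy, scipy, OpenCV 4.12 (cv2) and the standard library are available. Lean on these libraries where they do the work, as an engineer would, in place of code of your own. Each camera call takes 0.05 s, during which the arm holds its last target. There are 200 camera calls.

## Working session

There is one attempt and no reset: what is moved stays moved. The work goes in short steps, Python scripts to look and compute and a tool call to move; the robot and the scene stay as the last step left them, time stands still between calls to the robot, and variables do not carry over. Pictures are saved under pics/ and viewed, at most 14 in all, crops included, and the job is handed in when it is done.

Besides the shell and the picture viewer there is one more tool, called after "Emit:" as name([rows], argument=value, ...), one row to a line, values as JSON. apply_moves: Moves the arm, as the interface text tells. Its arguments: {"type":"object","properties":{"moves":{"type":"array"}},"required":["moves"]}

```bash
mkdir -p pics; cat > h.py <<'E'
import numpy as np, cv2
from workcell import robot
def cam(n):
    s=robot.state(); c=robot.read_camera(n)
    if n=="wrist":
        T=np.array(c["T_tool_cam"]); Rt=np.array(s["ee_rot"]); 
        Rwc=Rt@T[:3,:3]; o=Rt@T[:3,3]+np.array(s["ee_pos"])
    else:
        Rwc=np.array(c["R"]).T; o=-Rwc@np.array(c["t"]).ravel()
    c["Rwc"]=Rwc;c["o"]=o; c["mtx"]=np.array(c["mtx"]); return c
def slopes(c,uv):
    uv=np.atleast_2d(np.asarray(uv,float)); K=c["mtx"]
    d=np.c_[(uv[:,0]-K[0,2])/K[0,0],(uv[:,1]-K[1,2])/K[1,1]]; s=d.copy()
    for _ in range(8): s=d/(1+c["k1"]*(s**2).sum(1,keepdims=True))
    return s
def ray(c,uv,z):
    s=slopes(c,uv); r=np.c_[s,np.ones(len(s))]@c["Rwc"].T
    return c["o"]+r*((z-c["o"][2])/r[:,2])[:,None]
def pts(c,uv):  # depth points
    uv=np.atleast_2d(uv).astype(int); z=c["range_z"][uv[:,1],uv[:,0]]
    s=slopes(c,uv); return (np.c_[s,np.ones(len(s))]*z[:,None])@c["Rwc"].T+c["o"]
def cloud(c):
    v,u=np.mgrid[0:480,0:640]; P=pts(c,np.c_[u.ravel(),v.ravel()]).reshape(480,640,3)
    P[c["range_z"]==0]=np.nan; return P
def proj(c,X):
    q=(np.atleast_2d(X)-c["o"])@c["Rwc"]; s=q[:,:2]/q[:,2:]; s=s*(1+c["k1"]*(s**2).sum(1,keepdims=True))
    return s*[c["mtx"][0,0],c["mtx"][1,1]]+c["mtx"][:2,2]
E
python3 - <<'E'
from h import *
for n in("scene","top"):
    c=cam(n); cv2.imwrite(f"pics/{n}0.png",c["frame"]); print(n,c["o"],c["Rwc"].round(2).tolist(),c["k1"])
    np.savez(f"{n}0.npz",frame=c["frame"],range_z=c["range_z"],mtx=c["mtx"],k1=c["k1"],Rwc=c["Rwc"],o=c["o"])
s=robot.state(); print(np.round(s["ee_rot"],3).tolist(),s["time_s"])
E
```

```text
scene [1258.59838227  472.17051188 1168.9631238 ] [[-0.63, 0.56, -0.54], [0.78, 0.47, -0.42], [0.01, -0.68, -0.73]] 0.07293864960557596
top [ 449.76236671 -120.87152589 1313.45493789] [[0.03, -1.0, 0.08], [-1.0, -0.03, 0.02], [-0.01, -0.08, -1.0]] -0.11413533196134129
[[-0.901, 0.435, -0.001], [0.435, 0.901, -0.001], [0.0, -0.002, -1.0]] 0.1
```

View pics/top0.png

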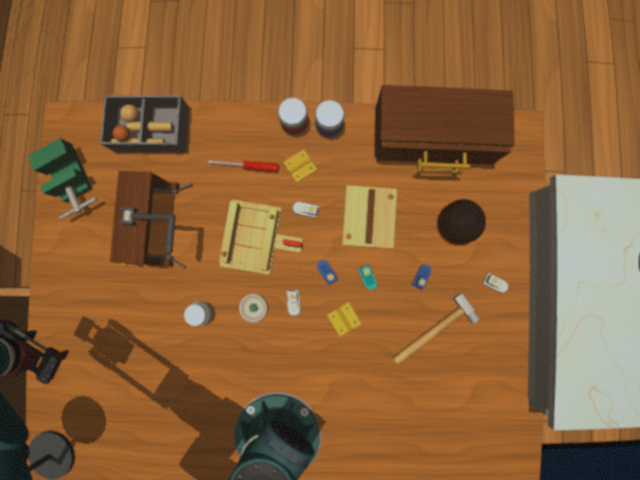

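View pics/scene0.png

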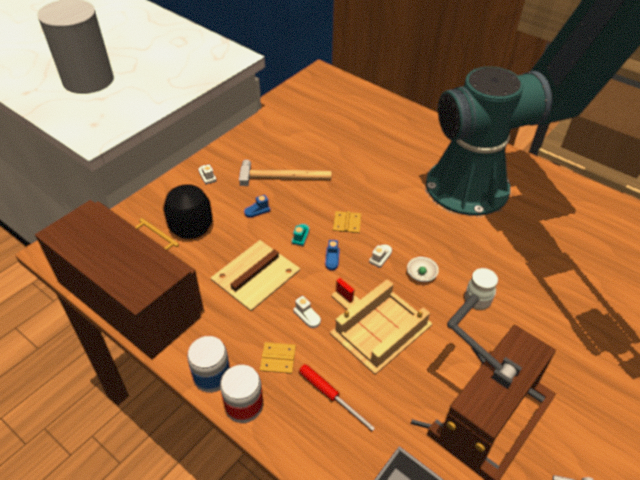

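Top view: blue candidates at (327,271) and (422,276). Turquoise (368,276) and white ones (306,209), (293,302), (495,283) are look-alikes. The tray is at (250,237) with its handle right (290,243), the board at (370,217) and the press at (140,217), mouth facing right (−y). I'll confirm with one enlarged crop and take first measurements.

```bash
cat > m.py <<'E'
from h import *
def load(n): return dict(np.load(n+"0.npz"))
E
python3 - <<'E'
from m import *
t=load("top");s=load("scene")
a=cv2.resize(t["frame"][190:320,280:510],(800,452)[:2],interpolation=cv2.INTER_CUBIC)
cv2.imwrite("pics/crop1.png",a)
for n,c in(("top",t),("scene",s)):
    h=cv2.cvtColor(c["frame"],cv2.COLOR_BGR2HSV); m=cv2.inRange(h,(105,120,50),(125,255,255))
    k,l,st,ce=cv2.connectedComponentsWithStats(m)
    P=cloud(c)
    for i in range(1,k):
        if st[i,4]>25:
            q=P[l==i]; print(n,st[i],ce[i].round(1),"z med/max",np.nanmedian(q[:,2]).round(1),np.nanpercentile(q[:,2],97).round(1),np.nanmean(q,0).round(1), ray(c,ce[i],14).round(1))
            cs,_=cv2.findContours((l==i).astype(np.uint8),0,2); print("  rect",cv2.minAreaRect(ray(c,cs[0].reshape(-1,2),14)[:,:2].astype(np.float32)))
P=cloud(t)
# press/tray/board heights
for nm,uv in dict(board=(390,230),batten=(371,217),wall1=(233,233),wall2=(268,240),floor=(252,238),handle=(292,243),press=(130,220),bench=(340,250),grip=(170,235)).items():
    x,y=uv; print(nm,np.nanmedian(P[y-1:y+2,x-1:x+2].reshape(-1,3),0).round(1))
E
```

```text
top [319 262  14  16 126] [324.4 268.3] z med/max 17.7 45.1 [ 471.1 -118.5   21. ] [[ 471.2 -118.5   14. ]]
  rect ((471.3944396972656, -118.25750732421875), (41.638641357421875, 26.913232803344727), 37.127655029296875)
top [414 266  16  18 125] [422.7 272.6] z med/max 15.7 43.3 [ 466.6 -389.7   18.3] [[ 466.6 -390.6   14. ]]
  rect ((458.6357116699219, -388.70147705078125), (26.03266716003418, 57.254852294921875), 64.27578735351562)
scene [162   0  56  26 436] [194.2  10. ] z med/max -58.5 0.0 [ -276.6 -1428.6   -55.4] [[ -189.8 -1320.3    14. ]]
  rect ((-205.93899536132812, -1324.8165283203125), (277.9099426269531, 144.2126922607422), 89.82191467285156)
scene [ 214    0  119   94 3460] [279.9  33.5] z med/max -17.4 126.0 [-318.2 -993.8  -21.7] [[-274.7 -952.2   14. ]]
  rect ((-212.9207305908203, -930.8543701171875), (640.5693969726562, 446.71917724609375), 40.488162994384766)
scene [245 199  24  18 185] [256.8 208.3] z med/max 17.6 42.4 [ 459.6 -381.7   21.2] [[ 454.5 -387.1   14. ]]
  rect ((450.7262268066406, -392.6842041015625), (53.647010803222656, 70.71271514892578), 65.57357788085938)
scene [326 246  12  23 173] [332. 258.] z med/max 18.6 43.5 [ 468.4 -117.2   21.2] [[ 463.4 -120.9   14. ]]
  rect ((460.9830322265625, -122.73530578613281), (72.70503997802734, 27.296220779418945), 34.358272552490234)
scene [195 369  30  19 156] [209.  380.6] z med/max 47.6 64.0 [905.4 -93.3  46.8] [[ 895.2 -109.9   14. ]]
  rect ((891.97802734375, -108.60185241699219), (35.45985412597656, 62.77960205078125), 55.291996002197266)
board [ 583.  -298.5    7.1]
batten [ 615.2 -243.    28.9]
wall1 [560.2 134.8  34.3]
wall2 [542.3  35.5  51.3]
floor [549.9  86.5   6. ]
handle [535.7 -29.8  53.4]
press [573.7 369.1 175.3]
bench [ 523.7 -160.7   -1.2]
grip [536.  252.3 210. ]
```

View pics/crop1.png

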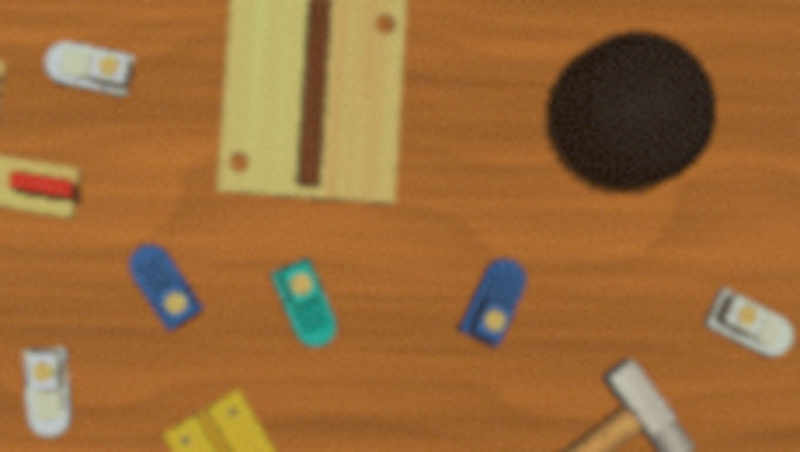

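Exactly two blue feet are seen: A at top (327,271) and B at (422,276), both toe-up in the crop. The turquoise one at (368,276) is a decoy. A and B fit, being blue with an ankle and toe as described. Next I write a move helper and hover over A.

```bash
cat >> h.py <<'E'
def move(target,ydeg=None,frm=None):
    """shift in tool axes to bring TCP to target; ydeg = wanted direction (deg, mod 180) of tool y in world"""
    s=robot.state(); R=np.array(s["ee_rot"]); p=np.array(s["ee_pos"])
    d=R.T@(np.asarray(target,float)-p); roll=0
    if ydeg is not None:
        cur=np.degrees(np.arctan2(R[1,1],R[0,1])); roll=-(((ydeg-cur)+90)%180-90)  # tool z down: + roll is cw seen from above
    print("shift",d.round(1),"roll",round(roll,1),"q6",round(s["joint_pos"][5],2),"p",p.round(1),"t",round(s["time_s"],1)); return d,roll
E
python3 - <<'E'
from h import *
c=cam("wrist"); print(np.round(c["T_tool_cam"],3).tolist(),c["mtx"].tolist())
move((440,-118,300),90)
E
```

```text
[[-0.0, -0.954, -0.299, 82.487], [1.0, -0.0, 0.001, -1.144], [-0.001, -0.299, 0.954, -137.329], [0.0, 0.0, 0.0, 1.0]] [[393.61150986521955, 0.0, 314.974256216], [0.0, 393.61150986521955, 237.7984896494183], [0.0, 0.0, 1.0]]
shift [-447.6 -514.5  -52.4] roll -25.8 q6 -0.12 p [260.6 539.9 247. ] t 0.1
```

Emit:
apply_moves([
  {"hand": -1,"x": -44,"y": -51,"z": -10,"roll": -5},
  {"hand": -1,"x": -70,"y": -80,"z": -20,"roll": -10},
  {"hand": -1,"x": -95,"y": -110,"z": -30,"roll": -15},
  {"hand": -1,"x": -120,"y": -140,"z": -40,"roll": -20},
  {"hand": -1,"x": -145,"y": -170,"z": -50,"roll": -26},
  {"hand": -1,"x": -170,"y": -200,"z": -52,"roll": -26},
  {"hand": -1,"x": -195,"y": -230,"z": -52,"roll": -26},
  {"hand": -1,"x": -220,"y": -260,"z": -52,"roll": -26},
  {"hand": -1,"x": -245,"y": -290,"z": -52,"roll": -26},
  {"hand": -1,"x": -270,"y": -315,"z": -52,"roll": -26},
])

```text
time_s: 0.98
ee_pos: [365.2, 140.9, 299.8]
ee_rot: [[-1.0, -0.005, 0.0], [-0.005, 1.0, -0.0], [-0.0, -0.0, -1.0]]
contact_force: [1.3, 0.5, -0.4]
gripper_width: 87.6
gripper_force: 0.0
```

```bash
python3 -c "
from h import *
move((430,-150,300),90)"
```

```text
shift [-6.340e+01 -2.911e+02 -2.000e-01] roll 0.3 q6 -1.38 p [365.2 140.9 299.8] t 1.0
```

Emit:
apply_moves([
  {"hand": -1,"x": -8,"y": -35,"z": 0,"roll": 0},
  {"hand": -1,"x": -16,"y": -70,"z": 0,"roll": 0},
  {"hand": -1,"x": -24,"y": -105,"z": 0,"roll": 0},
  {"hand": -1,"x": -32,"y": -140,"z": 0,"roll": 0},
  {"hand": -1,"x": -40,"y": -175,"z": 0,"roll": 0},
  {"hand": -1,"x": -48,"y": -210,"z": 0,"roll": 0},
  {"hand": -1,"x": -56,"y": -245,"z": 0,"roll": 0},
  {"hand": -1,"x": -64,"y": -270,"z": 0,"roll": 0},
  {"hand": -1,"x": -64,"y": -290,"z": 0,"roll": 0},
  {"hand": -1,"x": -64,"y": -290,"z": 0,"roll": 0},
])

```text
time_s: 1.82
ee_pos: [431.6, -150.5, 299.5]
ee_rot: [[-1.0, -0.001, 0.0], [-0.001, 1.0, -0.002], [-0.0, -0.002, -1.0]]
contact_force: [0.8, 0.5, 0.0]
gripper_width: 87.9
gripper_force: 0.0
```

```bash
python3 - <<'E'
from h import *
c=cam("wrist"); cv2.imwrite("pics/w1.png",c["frame"]); print(c["o"])
np.savez("w1.npz",frame=c["frame"],range_z=c["range_z"],mtx=c["mtx"],k1=c["k1"],Rwc=c["Rwc"],o=c["o"])
E
```

```text
[ 348.62409394 -151.50279631  436.81419409]
```

View pics/w1.png

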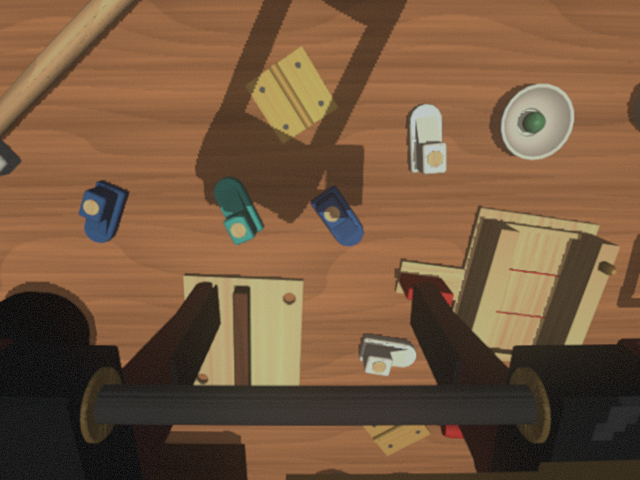

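Wrist view: foot A at (338,215) with its ankle (333,210), foot B at (102,212) with its ankle (92,207). Turquoise is at (238,210), the board at (243,330) and the tray on the right (540,285).

```bash
cat >> h.py <<'E'
def W(f): return dict(np.load(f))
def save(c,f): np.savez(f,**{k:c[k] for k in("frame","range_z","mtx","k1","Rwc","o")})
def foot(c,xy,rad=55):
    P=cloud(c); h=cv2.cvtColor(c["frame"],cv2.COLOR_BGR2HSV)
    near=np.hypot(P[...,0]-xy[0],P[...,1]-xy[1])<rad
    blue=(cv2.inRange(h,(105,110,20),(128,255,255))>0)&near
    top=near&(P[...,2]>38)&(P[...,2]<52); ank=P[top]
    sole=P[blue&(P[...,2]>9)&(P[...,2]<19)]
    cs,_=cv2.findContours(cv2.dilate(blue.astype(np.uint8),None),0,2)
    ac=cv2.minAreaRect(ank[:,:2].astype(np.float32)) if len(ank)>5 else None
    print("ankle",len(ank),ac,ank.mean(0).round(1) if len(ank) else 0)
    r=cv2.minAreaRect(sole[:,:2].astype(np.float32)); print("sole",len(sole),r,sole.mean(0).round(1))
    d=sole[:,:2].mean(0)-np.array(ac[0]); print("dir ank->sole",np.degrees(np.arctan2(d[1],d[0])).round(1),np.hypot(*d).round(1))
E
python3 - <<'E'
from h import *
c=W("w1.npz")
foot(c,(471,-118)); foot(c,(466,-390))
# two-view check of ankle dot: orange disc in top
t=W("top0.npz")
for n,cc,uv in(("w",c,(333,211)),("w",c,(92,207)),("t",t,(330,277)),("t",t,(422,281))): print(n,ray(cc,uv,44).round(1))
E
```

```text
ankle 667 ((445.49700927734375, -135.34640502929688), (30.186140060424805, 24.236282348632812), 34.82785415649414) [ 444.5 -135.5   43.9]
sole 366 ((460.4608459472656, -123.78952026367188), (63.772640228271484, 30.598255157470703), 34.446529388427734) [ 474.1 -113.    14.7]
dir ank->sole 38.0 36.3
ankle 681 ((438.6361083984375, -382.16827392578125), (24.22931480407715, 29.879762649536133), 66.64668273925781) [ 438.  -381.2   43.7]
sole 623 ((454.55499267578125, -388.897216796875), (31.445819854736328, 67.76254272460938), 65.89779663085938) [ 462.3 -387.6   14.2]
dir ank->sole -13.0 24.3
w [[ 443.3 -133.2   44. ]]
w [[ 439.  -381.8   44. ]]
t [[ 447.7 -134.3   44. ]]
t [[ 443.6 -382.7   44. ]]
```

```bash
cat >> h.py <<'E'
def tray(c,ctr=(549,86),zs=(48,58)):
    """walls tops -> origin, heading (deg) of tray x"""
    P=cloud(c); h=cv2.cvtColor(c["frame"],cv2.COLOR_BGR2HSV)
    near=np.hypot(P[...,0]-ctr[0],P[...,1]-ctr[1])<115
    m=(near&(P[...,2]>zs[0])&(P[...,2]<zs[1])&(h[...,0]<40)&(h[...,2]>90)&(cv2.inRange(h,(0,170,0),(8,255,255))==0)).astype(np.uint8)
    k,l,st,ce=cv2.connectedComponentsWithStats(m); o=np.argsort(-st[1:,4])[:2]+1; cs=[]
    for i in o:
        q=P[l==i]; r=cv2.minAreaRect(q[:,:2].astype(np.float32)); print("wall",st[i,4],np.round(r[0],1),np.round(r[1],1),round(r[2],1),"z",q[:,2].mean().round(1)); cs.append(np.array(r[0]))
    d=cs[0]-cs[1]; print("ctr",((cs[0]+cs[1])/2).round(1),"x-dir",np.degrees(np.arctan2(d[1],d[0])).round(1),"sep",np.hypot(*d).round(1))
    red=near&(cv2.inRange(h,(0,170,80),(6,255,255))>0)&(P[...,2]>45)&(P[...,2]<60)
    if red.sum()>5: print("handle",cv2.minAreaRect(P[red][:,:2].astype(np.float32)),P[red].mean(0).round(1))
def rects(c,ctr,rad,zs):
    P=cloud(c); near=np.hypot(P[...,0]-ctr[0],P[...,1]-ctr[1])<rad
    m=(near&(P[...,2]>zs[0])&(P[...,2]<zs[1])).astype(np.uint8); k,l,st,ce=cv2.connectedComponentsWithStats(m)
    for i in range(1,k):
        if st[i,4]>20:
            q=P[l==i]; r=cv2.minAreaRect(q[:,:2].astype(np.float32)); print(st[i,4],np.round(r[0],1),np.round(r[1],1),round(r[2],1),"z",q[:,2].mean().round(1))
E
python3 - <<'E'
from h import *
t=W("top0.npz"); s=W("scene0.npz")
for n,c in(("top",t),("scene",s),("w1",W("w1.npz"))):
    print("--",n); 
    try: tray(c)
    except Exception as e: print(e)
    print("board"); rects(c,(620,-245),130,(4,14)); print("batten");rects(c,(615,-243),100,(22,36))
    print("press top"); rects(c,(575,370),150,(140,185)); print("lever"); rects(c,(560,260),110,(190,235)); print("rails"); rects(c,(575,370),220,(22,36))
E
```

```text
-- top
wall 444 [546.7  35.2] [ 21.  168.1] 82.1 z 53.2
wall 439 [561.7 144.9] [ 21.8 168.7] 81.5 z 53.2
ctr [554.2  90. ] x-dir -97.8 sep 110.6
handle ((537.5888671875, -17.74203872680664), (20.60430335998535, 10.078680992126465), 79.92035675048828) [537.8 -17.5  53.8]
board
2353 [ 620.2 -239.3] [145.5 174.5] 88.2 z 7.9
batten
359 [ 619.8 -238.9] [ 18.5 148.2] 87.3 z 29.1
press top
3249 [585.  377.7] [ 95.1 238.9] 87.7 z 156.6
lever
421 [539.4 275.9] [99.5 67.6] 2.4 z 205.9
rails
27 [791.6 373.8] [ 2.6 64. ] 0.4 z 29.9
158 [686.2 338.7] [68.3 31.9] 88.3 z 27.4
128 [479.8 344.2] [65.1 30.5] 87.9 z 27.6
-- scene
wall 638 [559.2 147.3] [ 23.9 172.4] 82.3 z 53.6
wall 547 [545.3  36. ] [ 24.5 168.9] 81.8 z 53.9
ctr [552.3  91.7] x-dir 82.9 sep 112.1
handle ((538.5325317382812, -14.833438873291016), (24.892404556274414, 15.244989395141602), 82.24197387695312) [540.2 -14.2  53. ]
board
2503 [ 615.3 -241.2] [157.2 181.2] 86.4 z 8.9
batten
441 [ 617.4 -239.4] [ 22.4 152.4] 87.1 z 29.5
press top
5853 [583.6 371.3] [106.5 242. ] 88.4 z 158.3
lever
607 [553.6 266.6] [115.8  65.9] 34.8 z 205.1
rails
103 [546.8 158.9] [  4.7 112.3] 81.4 z 28.6
1550 [583.7 385.6] [153.3 242.4] 87.6 z 29.6
-- w1
wall 2115 [525.4  38.3] [ 22.1 132.1] 81.8 z 54.5
wall 1748 [535.6 148.4] [ 23.4 121.4] 82.2 z 54.6
ctr [530.5  93.4] x-dir -95.3 sep 110.6
handle ((534.46484375, -8.779956817626953), (17.501771926879883, 8.310148239135742), 36.531700134277344) [535.1  -9.3  54.1]
board
8083 [ 608.9 -239.7] [141.8 155.6] 88.5 z 8.2
batten
1518 [ 606.2 -240. ] [ 18.4 129.6] 87.3 z 29.7
press top
lever
rails
```

```bash
python3 -c "
from h import *
move((445.5,-135.3,43),124.6)"
```

```text
shift [-14.6  13.1 256.3] roll -34.5 q6 -2.05 p [ 431.1 -148.4  299.4] t 1.9
```

Emit:
apply_moves([
  {"hand": -0.2,"x": -3,"y": 3,"z": 15,"roll": 7},
  {"hand": -0.2,"x": -6,"y": 6,"z": 30,"roll": 14},
  {"hand": -0.2,"x": -9,"y": 9,"z": 45,"roll": 21},
  {"hand": -0.2,"x": -12,"y": 12,"z": 60,"roll": 28},
  {"hand": -0.2,"x": -14.6,"y": 13,"z": 75,"roll": 35},
  {"hand": -0.2,"x": -14.6,"y": 13,"z": 90,"roll": 42},
  {"hand": -0.2,"x": -14.6,"y": 13,"z": 105,"roll": 49},
  {"hand": -0.2,"x": -14.6,"y": 13,"z": 120,"roll": 56},
  {"hand": -0.2,"x": -14.6,"y": 13,"z": 135,"roll": 63},
  {"hand": -0.2,"x": -14.6,"y": 13,"z": 150,"roll": 70},
])

```text
time_s: 2.7
ee_pos: [445.1, -132.4, 149.1]
ee_rot: [[-0.341, 0.94, -0.0], [0.94, 0.341, 0.001], [0.001, -0.0, -1.0]]
contact_force: [-0.6, -0.5, -0.3]
gripper_width: 52.8
gripper_force: 0.0
```

Emit:
apply_moves([
  {"hand": -0.2,"x": 0,"y": 0,"z": 0,"roll": 7},
  {"hand": -0.2,"x": 0,"y": 0,"z": 0,"roll": 14},
  {"hand": -0.2,"x": 0,"y": 0,"z": 0,"roll": 21},
  {"hand": -0.2,"x": 0,"y": 0,"z": 0,"roll": 28},
  {"hand": -0.2,"x": 0,"y": 0,"z": 0,"roll": 35},
  {"hand": -0.2,"x": 0,"y": 0,"z": 0,"roll": 42},
  {"hand": -0.2,"x": 0,"y": 0,"z": 0,"roll": 49},
  {"hand": -0.2,"x": 0,"y": 0,"z": 0,"roll": 56},
  {"hand": -0.2,"x": 0,"y": 0,"z": 0,"roll": 63},
  {"hand": -0.2,"x": 0,"y": 0,"z": 0,"roll": 70},
])

```text
time_s: 3.53
ee_pos: [445.1, -132.4, 149.7]
ee_rot: [[0.767, 0.642, -0.001], [0.642, -0.767, 0.001], [0.0, -0.001, -1.0]]
contact_force: [-0.6, 1.1, -0.4]
gripper_width: 52.6
gripper_force: 0.0
```

```bash
python3 -c "
from h import *
print(robot.state()['gripper_width'])
move((445.5,-135.3,43),124.6)
c=cam('wrist'); foot(c,(460,-125))"
```

```text
52.571352643815906
shift [ -1.6   2.6 106.7] roll 5.3 q6 0.44 p [ 445.1 -132.4  149.7] t 3.5
ankle 1593 ((446.01177978515625, -134.46104431152344), (30.278491973876953, 23.994770050048828), 35.158714294433594) [ 447.1 -133.5   43.9]
sole 1442 ((460.9762878417969, -124.1993637084961), (66.13587188720703, 31.39466094970703), 33.85394287109375) [ 475.4 -113.    14.9]
dir ank->sole 36.1 36.4
```

Emit:
apply_moves([
  {"hand": -0.2,"x": -1,"y": 2.4,"z": 25,"roll": 5},
  {"hand": -0.2,"x": -1,"y": 2.4,"z": 50,"roll": 5},
  {"hand": -0.2,"x": -1,"y": 2.4,"z": 75,"roll": 5},
  {"hand": -0.2,"x": -1,"y": 2.4,"z": 95,"roll": 5},
  {"hand": -0.2,"x": -1,"y": 2.4,"z": 106,"roll": 5},
  {"hand": -0.2,"x": -1,"y": 2.4,"z": 106,"roll": 5},
  {"hand": 1,"x": -1,"y": 2.4,"z": 106,"roll": 5},
  {"hand": 1,"x": -1,"y": 2.4,"z": 106,"roll": 5},
  {"hand": 1,"x": -1,"y": 2.4,"z": 106,"roll": 5},
  {"hand": 1,"x": -1,"y": 2.4,"z": 106,"roll": 5},
])

```text
time_s: 4.42
ee_pos: [447.1, -136.6, 44.6]
ee_rot: [[0.816, 0.577, 0.002], [0.577, -0.816, -0.001], [0.001, 0.002, -1.0]]
contact_force: [-0.9, 0.0, -0.5]
gripper_width: 29.6
gripper_force: 0.0
```

```bash
python3 -c "
from h import *
s=robot.state();print(s['gripper_width'],s['gripper_force'])
th=np.radians(82.2);X=np.array([np.cos(th),np.sin(th)]);Y=np.array([-X[1],X[0]]);o=np.array([553.5,91])
for y in(52,-52):
  p=o-18*X+y*Y; print(y,p)
  q=o+18*X+y*Y; print('toe -x',q)
p=o-18*X+52*Y
move((p[0],p[1],150),172.2)"
```

```text
29.584181782379574 0.0
52 [499.53823199  80.22374864]
toe -x [504.4239926 115.8906709]
-52 [602.5760074  66.1093291]
toe -x [607.46176801 101.77625136]
shift [ 168.1 -146.6 -105.5] roll -46.9 q6 0.51 p [ 447.1 -136.6   44.6] t 4.4
```

Emit:
apply_moves([
  {"hand": 1,"x": 0,"y": 0,"z": 0,"roll": 0},
  {"hand": 1,"x": 0,"y": 0,"z": 0,"roll": 0},
  {"hand": 1,"x": 0,"y": 0,"z": 0,"roll": 0},
  {"hand": 1,"x": 0,"y": 0,"z": -20,"roll": 0},
  {"hand": 1,"x": 0,"y": 0,"z": -50,"roll": 0},
  {"hand": 1,"x": 0,"y": 0,"z": -80,"roll": 0},
  {"hand": 1,"x": 20,"y": -18,"z": -106,"roll": -7},
  {"hand": 1,"x": 40,"y": -36,"z": -106,"roll": -14},
  {"hand": 1,"x": 60,"y": -54,"z": -106,"roll": -21},
  {"hand": 1,"x": 80,"y": -72,"z": -106,"roll": -28},
])

```text
time_s: 5.25
ee_pos: [470.7, -30.7, 150.7]
ee_rot: [[0.446, 0.895, 0.002], [0.895, -0.446, -0.001], [0.0, 0.002, -1.0]]
contact_force: [0.4, -0.2, -1.5]
gripper_width: 23.8
gripper_force: 29.8
```

Emit:
apply_moves([
  {"hand": 1,"x": 4,"y": -28,"z": 0,"roll": -6},
  {"hand": 1,"x": 8,"y": -56,"z": 0,"roll": -12},
  {"hand": 1,"x": 12,"y": -84,"z": 0,"roll": -19},
  {"hand": 1,"x": 16,"y": -106,"z": 0,"roll": -19},
  {"hand": 1,"x": 16,"y": -106,"z": 0,"roll": -19},
  {"hand": 1,"x": 16,"y": -106,"z": 0,"roll": -19},
  {"hand": 1,"x": 16,"y": -106,"z": 0,"roll": -19},
  {"hand": 1,"x": 16,"y": -106,"z": 0,"roll": -19},
  {"hand": 1,"x": 16,"y": -106,"z": 0,"roll": -19},
  {"hand": 1,"x": 16,"y": -106,"z": 0,"roll": -19},
])

```text
time_s: 6.08
ee_pos: [383.7, 30.1, 149.7]
ee_rot: [[0.136, 0.991, 0.001], [0.991, -0.136, -0.0], [-0.0, 0.001, -1.0]]
contact_force: [-0.7, -0.3, -0.6]
gripper_width: 23.8
gripper_force: 29.8
```

```bash
python3 -c "
from h import *
s=robot.state();print(s['gripper_width'],s['gripper_force'])
c=cam('wrist'); save(c,'w2.npz');cv2.imwrite('pics/w2.png',c['frame'])
tray(c)
move((499.5,80.2,52),172.2)"
```

```text
23.806475555505056 29.845317006111145
wall 6813 [524.6  38.8] [ 20.6 130.2] 82.0 z 54.1
wall 5035 [527.2 146.6] [ 15.6 105.5] 82.2 z 54.3
ctr [525.9  92.7] x-dir -91.4 sep 107.9
handle ((536.4442138671875, -15.609798431396484), (25.19881248474121, 14.266048431396484), 82.18109893798828) [535.9 -15.5  54. ]
shift [ 65.4 108.1  97.7] roll -0.0 q6 0.04 p [383.5  30.1 149.7] t 6.1
```

Emit:
apply_moves([
  {"hand": 1,"x": 20,"y": 30,"z": 0,"roll": 0},
  {"hand": 1,"x": 40,"y": 60,"z": 0,"roll": 0},
  {"hand": 1,"x": 60,"y": 90,"z": 0,"roll": 0},
  {"hand": 1,"x": 65.5,"y": 108,"z": 0,"roll": 0},
  {"hand": 1,"x": 65.5,"y": 108,"z": 0,"roll": 0},
  {"hand": 1,"x": 65.5,"y": 108,"z": 25,"roll": 0},
  {"hand": 1,"x": 65.5,"y": 108,"z": 50,"roll": 0},
  {"hand": 1,"x": 65.5,"y": 108,"z": 70,"roll": 0},
  {"hand": 1,"x": 65.5,"y": 108,"z": 85,"roll": 0},
  {"hand": 1,"x": 65.5,"y": 108,"z": 90,"roll": 0},
])

```text
time_s: 6.97
ee_pos: [495.9, 80.3, 57.4]
ee_rot: [[0.136, 0.991, -0.005], [0.991, -0.136, -0.0], [-0.001, -0.005, -1.0]]
contact_force: [-0.1, 0.2, -0.5]
gripper_width: 23.8
gripper_force: 29.8
```

```bash
python3 -c "
from h import *
s=robot.state();print(s['contact_force'],s['gripper_width'])
c=cam('wrist'); save(c,'w3.npz');cv2.imwrite('pics/w3.png',c['frame'])
move((499.5,80.2,52),172.2)"
```

```text
[-0.1236202   0.20774629 -0.48615332] 23.772320482423293
shift [0.3 3.4 5.6] roll 0.0 q6 0.16 p [496.2  80.3  57.6] t 7.0
```

View pics/w3.png

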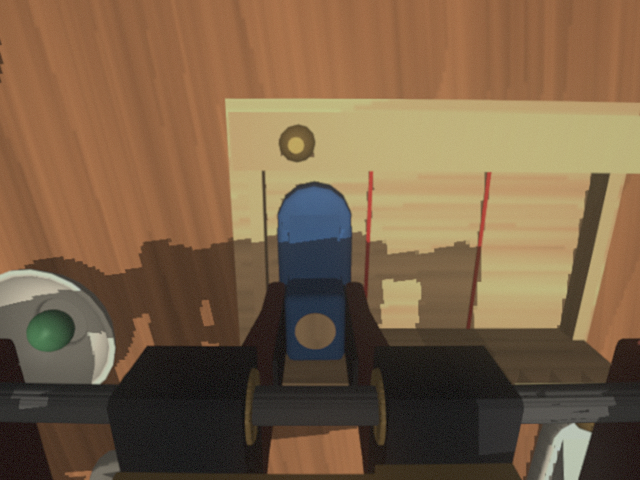

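Wrist view: foot A hangs in the left lane, between the lip (265) and the red line (369), and aligned with the lane. I lower and release.

Emit:
apply_moves([
  {"hand": 1,"x": 0,"y": 2,"z": 3,"roll": 0},
  {"hand": 1,"x": 0,"y": 2,"z": 5,"roll": 0},
  {"hand": 1,"x": 0,"y": 2,"z": 6,"roll": 0},
  {"hand": -0.2,"x": 0,"y": 2,"z": 6,"roll": 0},
  {"hand": -0.2,"x": 0,"y": 2,"z": 6,"roll": 0},
  {"hand": -0.2,"x": 0,"y": 2,"z": 6,"roll": 0},
  {"hand": -0.2,"x": 0,"y": 2,"z": 5,"roll": 0},
  {"hand": -0.2,"x": 0,"y": 2,"z": -20,"roll": 0},
  {"hand": -0.2,"x": 0,"y": 2,"z": -60,"roll": 0},
  {"hand": -0.2,"x": 0,"y": 2,"z": -95,"roll": 0},
])

```text
time_s: 7.85
ee_pos: [499.8, 80.6, 155.7]
ee_rot: [[0.135, 0.991, -0.002], [0.991, -0.135, -0.0], [-0.0, -0.002, -1.0]]
contact_force: [0.6, 0.7, 0.0]
gripper_width: 52.4
gripper_force: 0.0
```

```bash
python3 -c "
from h import *
t=cam('top'); save(t,'top1.npz'); rects(t,(500,97),45,(12,30)); rects(t,(455,-389),60,(36,50)); rects(t,(620,-240),130,(4,14))
move((438.6,-382.2,150),66)"
```

```text
42 [502.7  72.5] [23.3 34.2] 80.3 z 19.9
103 [ 441.2 -382.8] [24.2 30.2] 68.9 z 42.9
2332 [ 618.9 -239.6] [144.  175.9] 87.9 z 7.9
shift [-467.7   -2.6   11.6] roll -73.8 q6 0.16 p [504.2  80.8 162.2] t 7.9
```

Emit:
apply_moves([
  {"hand": -0.2,"x": -20,"y": 0,"z": 0,"roll": -7},
  {"hand": -0.2,"x": -60,"y": 0,"z": 0,"roll": -14},
  {"hand": -0.2,"x": -100,"y": 0,"z": 0,"roll": -21},
  {"hand": -0.2,"x": -140,"y": 0,"z": 0,"roll": -28},
  {"hand": -0.2,"x": -180,"y": 0,"z": 0,"roll": -35},
  {"hand": -0.2,"x": -220,"y": -1,"z": 0,"roll": -42},
  {"hand": -0.2,"x": -260,"y": -1,"z": 0,"roll": -49},
  {"hand": -0.2,"x": -300,"y": -1,"z": 0,"roll": -56},
  {"hand": -0.2,"x": -340,"y": -2,"z": 0,"roll": -63},
  {"hand": -0.2,"x": -375,"y": -2,"z": 0,"roll": -70},
])

```text
time_s: 8.73
ee_pos: [450.8, -269.6, 154.8]
ee_rot: [[-0.836, 0.548, 0.0], [0.548, 0.836, -0.0], [-0.0, 0.0, -1.0]]
contact_force: [0.3, 0.3, 0.5]
gripper_width: 52.8
gripper_force: 0.0
```

```bash
python3 -c "
from h import *
c=cam('wrist'); foot(c,(455,-389)); move((439,-382.2,150),66)"
```

```text
ankle 1385 ((438.50469970703125, -382.55267333984375), (24.331506729125977, 29.822580337524414), 66.09241485595703) [ 438.  -381.1   43.7]
sole 616 ((453.487548828125, -389.1956481933594), (31.98430633544922, 61.16674041748047), 65.41962432861328) [ 462.1 -388.5   15.2]
dir ank->sole -14.1 24.4
shift [-46.1 -95.1   6. ] roll -8.6 q6 -1.68 p [ 451.4 -277.2  155.4] t 8.8
```

Emit:
apply_moves([
  {"hand": -0.2,"x": -15,"y": -30,"z": 0,"roll": -5},
  {"hand": -0.2,"x": -30,"y": -60,"z": 0,"roll": -5},
  {"hand": -0.2,"x": -40,"y": -80,"z": 0,"roll": -5},
  {"hand": -0.2,"x": -40,"y": -80,"z": 0,"roll": -5},
  {"hand": -0.2,"x": -40,"y": -80,"z": 0,"roll": -5},
  {"hand": -0.2,"x": -40,"y": -80,"z": 0,"roll": -5},
  {"hand": -0.2,"x": -40,"y": -80,"z": 0,"roll": -5},
  {"hand": -0.2,"x": -40,"y": -80,"z": 0,"roll": -5},
  {"hand": -0.2,"x": -40,"y": -80,"z": 0,"roll": -5},
  {"hand": -0.2,"x": -40,"y": -80,"z": 0,"roll": -5},
])

```text
time_s: 9.62
ee_pos: [440.7, -356.0, 154.8]
ee_rot: [[-0.879, 0.477, -0.0], [0.477, 0.879, -0.0], [0.0, -0.0, -1.0]]
contact_force: [-0.6, -0.5, -0.6]
gripper_width: 52.6
gripper_force: 0.0
```

```bash
python3 -c "
from h import *
c=cam('wrist'); foot(c,(455,-389)); move((438.8,-382.5,43.5),66)"
```

```text
ankle 1448 ((438.2857971191406, -382.9910888671875), (23.399568557739258, 29.812509536743164), 66.0362548828125) [ 437.4 -382.1   43.8]
sole 131 ((454.57269287109375, -390.80322265625), (28.699520111083984, 67.11212158203125), 65.79351043701172) [ 474.3 -406.9   14.1]
dir ank->sole -33.6 43.2
shift [-10.9 -24.  111.3] roll -4.5 q6 -1.87 p [ 440.7 -356.2  154.8] t 9.7
```

Emit:
apply_moves([
  {"hand": -0.2,"x": -11,"y": -24,"z": 0,"roll": -4.5},
  {"hand": -0.2,"x": -11,"y": -24,"z": 35,"roll": -4.5},
  {"hand": -0.2,"x": -11,"y": -24,"z": 70,"roll": -4.5},
  {"hand": -0.2,"x": -11,"y": -24,"z": 95,"roll": -4.5},
  {"hand": -0.2,"x": -11,"y": -24,"z": 110.5,"roll": -4.5},
  {"hand": -0.2,"x": -11,"y": -24,"z": 110.5,"roll": -4.5},
  {"hand": 1,"x": -11,"y": -24,"z": 110.5,"roll": -4.5},
  {"hand": 1,"x": -11,"y": -24,"z": 110.5,"roll": -4.5},
  {"hand": 1,"x": -11,"y": -24,"z": 110.5,"roll": -4.5},
  {"hand": 1,"x": -11,"y": -24,"z": 110.5,"roll": -4.5},
])

```text
time_s: 10.5
ee_pos: [439.5, -383.9, 45.7]
ee_rot: [[-0.913, 0.408, 0.002], [0.408, 0.913, -0.002], [-0.002, -0.001, -1.0]]
contact_force: [-0.9, 0.4, -0.6]
gripper_width: 29.6
gripper_force: 0.0
```

```bash
python3 -c "
from h import *
move((607.5,101.8,150),-7.8)"
```

```text
shift [  44.4  511.9 -105.1] roll 73.7 q6 -1.99 p [ 439.5 -383.9   45.7] t 10.5
```

Emit:
apply_moves([
  {"hand": 1,"x": 0,"y": 0,"z": 0,"roll": 0},
  {"hand": 1,"x": 0,"y": 0,"z": 0,"roll": 0},
  {"hand": 1,"x": 0,"y": 0,"z": -20,"roll": 0},
  {"hand": 1,"x": 0,"y": 0,"z": -55,"roll": 0},
  {"hand": 1,"x": 0,"y": 0,"z": -90,"roll": 0},
  {"hand": 1,"x": 0,"y": 30,"z": -105,"roll": 6},
  {"hand": 1,"x": 0,"y": 65,"z": -105,"roll": 12},
  {"hand": 1,"x": 0,"y": 100,"z": -105,"roll": 18},
  {"hand": 1,"x": 0,"y": 140,"z": -105,"roll": 24},
  {"hand": 1,"x": 0,"y": 170,"z": -105,"roll": 30},
])

```text
time_s: 11.33
ee_pos: [508.5, -225.5, 149.7]
ee_rot: [[-0.582, 0.813, 0.001], [0.813, 0.582, 0.0], [-0.0, 0.001, -1.0]]
contact_force: [0.3, 0.9, -0.8]
gripper_width: 24.1
gripper_force: 30.0
```

```bash
python3 -c "
from h import *
print(robot.state()['gripper_width'],robot.state()['gripper_force'])
move((607.5,101.8,150),-7.8)"
```

```text
24.065454221802305 29.96624082326889
shift [ 2.085e+02  2.711e+02 -1.000e-01] roll 43.4 q6 -1.16 p [ 508.5 -225.5  149.7] t 11.3
```

Emit:
apply_moves([
  {"hand": 1,"x": 18,"y": 24,"z": 0,"roll": 4},
  {"hand": 1,"x": 42,"y": 54,"z": 0,"roll": 9},
  {"hand": 1,"x": 65,"y": 85,"z": 0,"roll": 14},
  {"hand": 1,"x": 88,"y": 115,"z": 0,"roll": 19},
  {"hand": 1,"x": 111,"y": 145,"z": 0,"roll": 24},
  {"hand": 1,"x": 134,"y": 175,"z": 0,"roll": 29},
  {"hand": 1,"x": 157,"y": 205,"z": 0,"roll": 34},
  {"hand": 1,"x": 180,"y": 235,"z": 0,"roll": 39},
  {"hand": 1,"x": 195,"y": 255,"z": 0,"roll": 43},
  {"hand": 1,"x": 195,"y": 255,"z": 0,"roll": 43},
])

```text
time_s: 12.17
ee_pos: [601.5, 84.3, 149.5]
ee_rot: [[0.123, 0.992, 0.002], [0.992, -0.123, 0.002], [0.002, 0.002, -1.0]]
contact_force: [-0.0, -0.3, -0.7]
gripper_width: 23.6
gripper_force: 30.0
```

```bash
python3 -c "
from h import *
c=cam('wrist'); save(c,'w4.npz'); tray(c); 
move((607.5,101.8,53),-7.8)"
```

```text
wall 9489 [558.9 145.1] [ 20.6 168.2] 82.1 z 54.2
wall 3641 [508.   40.9] [21.5 96.8] 82.0 z 54.2
ctr [533.5  93. ] x-dir 64.0 sep 115.9
shift [20.5  4.4 96.3] roll 0.9 q6 0.14 p [600.6  82.  149.3] t 12.2
```

Emit:
apply_moves([
  {"hand": 1,"x": 10,"y": 3,"z": 0,"roll": 1},
  {"hand": 1,"x": 20,"y": 3,"z": 0,"roll": 1},
  {"hand": 1,"x": 20,"y": 3,"z": 25,"roll": 1},
  {"hand": 1,"x": 20,"y": 3,"z": 50,"roll": 1},
  {"hand": 1,"x": 20,"y": 3,"z": 70,"roll": 1},
  {"hand": 1,"x": 20,"y": 3,"z": 80,"roll": 1},
  {"hand": 1,"x": 20,"y": 3,"z": 86,"roll": 1},
  {"hand": 1,"x": 20,"y": 3,"z": 86,"roll": 1},
  {"hand": 1,"x": 20,"y": 3,"z": 86,"roll": 1},
  {"hand": 1,"x": 20,"y": 3,"z": 86,"roll": 1},
])

```text
time_s: 13.05
ee_pos: [606.6, 98.9, 64.4]
ee_rot: [[0.141, 0.99, 0.002], [0.99, -0.141, 0.0], [0.0, 0.002, -1.0]]
contact_force: [-0.6, 0.6, -1.6]
gripper_width: 23.7
gripper_force: 30.0
```

```bash
python3 -c "
from h import *
s=robot.state();print(s['contact_force'],s['gripper_width'])
c=cam('wrist'); save(c,'w5.npz');cv2.imwrite('pics/w5.png',c['frame'])
move((605.5,101.4,54),-7.8)"
```

```text
[-0.55909423  0.6045914  -1.6437856 ] 23.69722564186439
shift [ 2.2 -1.4 10.4] roll -0.3 q6 0.19 p [606.6  99.   64.4] t 13.1
```

View pics/w5.png

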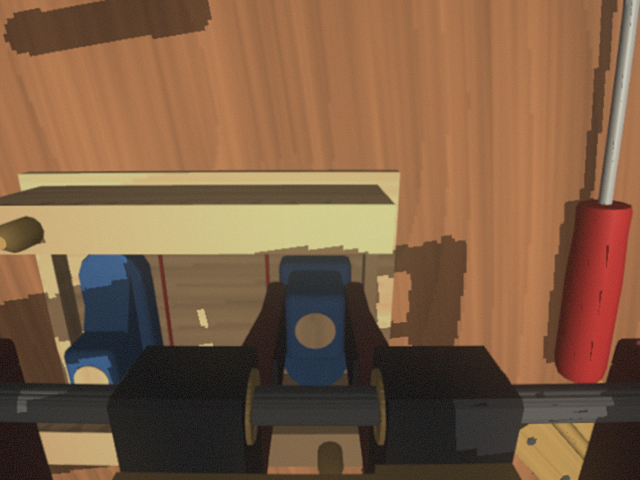

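Foot B hangs in the right lane, between the red line (267) and the lip (363), with foot A already standing in the left lane. I lower and release.

Emit:
apply_moves([
  {"hand": 1,"x": 1,"y": -1,"z": 5,"roll": 0},
  {"hand": 1,"x": 1,"y": -1,"z": 8,"roll": 0},
  {"hand": 1,"x": 1,"y": -1,"z": 10,"roll": 0},
  {"hand": 1,"x": 1,"y": -1,"z": 10,"roll": 0},
  {"hand": -0.2,"x": 1,"y": -1,"z": 10,"roll": 0},
  {"hand": -0.2,"x": 1,"y": -1,"z": 10,"roll": 0},
  {"hand": -0.2,"x": 1,"y": -1,"z": 10,"roll": 0},
  {"hand": -0.2,"x": 1,"y": -1,"z": -15,"roll": 0},
  {"hand": -0.2,"x": 1,"y": -1,"z": -50,"roll": 0},
  {"hand": -0.2,"x": 1,"y": -1,"z": -90,"roll": 0},
])

```text
time_s: 13.93
ee_pos: [602.9, 100.1, 152.2]
ee_rot: [[0.141, 0.99, -0.005], [0.99, -0.141, -0.0], [-0.001, -0.005, -1.0]]
contact_force: [0.6, 1.0, 0.6]
gripper_width: 52.4
gripper_force: 0.0
```

```bash
python3 -c "
from h import *
t=cam('top'); save(t,'top1.npz'); print('feet tops');rects(t,(550,90),75,(45,51.5)); rects(t,(620,-240),130,(4,14)); rects(t,(620,-240),100,(22,36)); tray(t)
h=cv2.cvtColor(t['frame'],cv2.COLOR_BGR2HSV); m=cv2.inRange(h,(105,110,40),(125,255,255)); k,l,st,ce=cv2.connectedComponentsWithStats(m)
print([(ce[i].round(),st[i,4]) for i in range(1,k) if st[i,4]>20])
move((619.5,-239.5,150),87.3)"
```

```text
feet tops
23 [603.5  92.3] [13.7 19.9] 78.2 z 49.1
56 [503.6  80. ] [29.8 23.7] 83.8 z 50.0
2372 [ 621.9 -240.7] [145.2 175.2] 87.5 z 7.9
364 [ 619.5 -239.1] [ 18.4 148.3] 87.3 z 29.1
wall 433 [546.1  35.5] [ 20.8 166.9] 81.9 z 53.2
wall 33 [504.4  82.7] [13.6 16.9] 2.3 z 52.1
ctr [525.2  59.1] x-dir -48.6 sep 63.1
handle ((538.1172485351562, -17.452287673950195), (19.938400268554688, 10.981732368469238), 89.56072998046875) [537.9 -17.4  53.5]
[(array([239., 253.]), np.int32(68)), (array([255., 257.]), np.int32(23)), (array([591., 463.]), np.int32(1720))]
shift [-335.1   58.6   11.5] roll 84.6 q6 0.19 p [608.4 100.5 161.5] t 14.0
```

Emit:
apply_moves([
  {"hand": -0.2,"x": -20,"y": 4,"z": 5,"roll": 7},
  {"hand": -0.2,"x": -55,"y": 10,"z": 5,"roll": 14},
  {"hand": -0.2,"x": -90,"y": 16,"z": 5,"roll": 21},
  {"hand": -0.2,"x": -125,"y": 22,"z": 5,"roll": 28},
  {"hand": -0.2,"x": -160,"y": 28,"z": 5,"roll": 35},
  {"hand": -0.2,"x": -195,"y": 34,"z": 5,"roll": 42},
  {"hand": -0.2,"x": -230,"y": 40,"z": 5,"roll": 49},
  {"hand": -0.2,"x": -265,"y": 46,"z": 5,"roll": 56},
  {"hand": -0.2,"x": -300,"y": 52,"z": 5,"roll": 63},
  {"hand": -0.2,"x": -325,"y": 56,"z": 5,"roll": 70},
])

```text
time_s: 14.82
ee_pos: [614.5, -232.8, 148.0]
ee_rot: [[0.98, 0.199, 0.001], [0.199, -0.98, -0.001], [0.0, 0.001, -1.0]]
contact_force: [0.4, -0.0, 0.9]
gripper_width: 52.9
gripper_force: 0.0
```

Emit:
apply_moves([
  {"hand": -0.2,"x": 0,"y": 0,"z": 0,"roll": 7},
  {"hand": -0.2,"x": 0,"y": 0,"z": 0,"roll": 14.5},
  {"hand": -0.2,"x": 0,"y": 0,"z": 0,"roll": 14.5},
  {"hand": -0.2,"x": 0,"y": 0,"z": 0,"roll": 14.5},
  {"hand": -0.2,"x": 0,"y": 0,"z": 0,"roll": 14.5},
  {"hand": -0.2,"x": 0,"y": 0,"z": 0,"roll": 14.5},
  {"hand": -0.2,"x": 0,"y": 0,"z": 0,"roll": 14.5},
  {"hand": -0.2,"x": 0,"y": 0,"z": 0,"roll": 14.5},
  {"hand": -0.2,"x": 0,"y": 0,"z": 0,"roll": 14.5},
  {"hand": -0.2,"x": 0,"y": 0,"z": 0,"roll": 14.5},
])

```text
time_s: 15.65
ee_pos: [614.5, -229.3, 148.2]
ee_rot: [[0.999, -0.044, -0.0], [-0.044, -0.999, -0.0], [-0.0, 0.0, -1.0]]
contact_force: [-0.2, 0.6, -0.6]
gripper_width: 53.0
gripper_force: 0.0
```

```bash
python3 -c "
from h import *
c=cam('wrist'); save(c,'w6.npz');print(c['o']); cv2.imwrite('pics/w6.png',c['frame'])
print('board');rects(c,(620,-240),130,(4,14)); print('batten');rects(c,(620,-240),100,(22,36))
move((619.5,-239.5,36),87.3)"
```

```text
[ 696.87207307 -234.05125539  285.54022649]
board
34363 [ 617.  -241.1] [142.8 168. ] 87.5 z 8.2
batten
5557 [ 617.4 -240.7] [ 18.  149.3] 87.4 z 30.1
shift [  5.4   9.9 112.2] roll 0.2 q6 1.15 p [ 614.5 -229.3  148.2] t 15.7
```

View pics/w6.png

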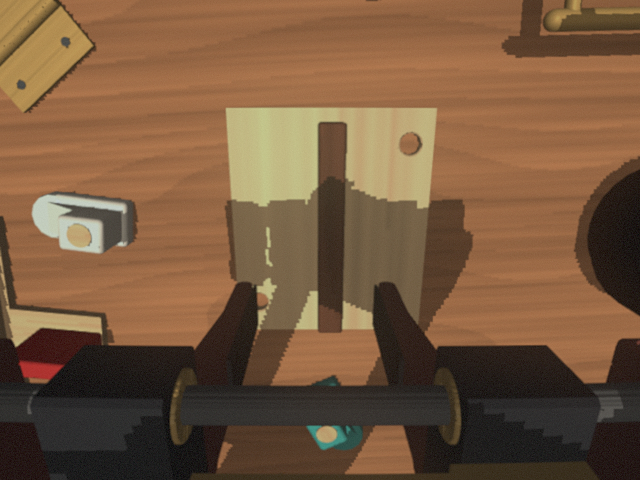

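Wrist view: the batten runs along (331,120–330), with the holes at (410,145) and (262,300). The board's hole pattern already matches the tray's pins (−x,+y and +x,−y), so only about a 5° turn is needed.

Emit:
apply_moves([
  {"hand": -0.2,"x": 3,"y": 11.5,"z": 20,"roll": 0},
  {"hand": -0.2,"x": 3,"y": 11.5,"z": 50,"roll": 0},
  {"hand": -0.2,"x": 3,"y": 11.5,"z": 80,"roll": 0},
  {"hand": -0.2,"x": 3,"y": 11.5,"z": 100,"roll": 0},
  {"hand": -0.2,"x": 3,"y": 11.5,"z": 112,"roll": 0},
  {"hand": -0.2,"x": 3,"y": 11.5,"z": 112,"roll": 0},
  {"hand": 1,"x": 3,"y": 11.5,"z": 112,"roll": 0},
  {"hand": 1,"x": 3,"y": 11.5,"z": 112,"roll": 0},
  {"hand": 1,"x": 3,"y": 11.5,"z": 112,"roll": 0},
  {"hand": 1,"x": 3,"y": 11.5,"z": 112,"roll": 0},
])

```text
time_s: 16.53
ee_pos: [617.4, -241.3, 36.9]
ee_rot: [[0.999, -0.045, 0.001], [-0.045, -0.999, -0.001], [0.001, 0.001, -1.0]]
contact_force: [-0.5, 0.6, 0.4]
gripper_width: 29.5
gripper_force: 0.0
```

Emit:
apply_moves([
  {"hand": 1,"x": 0,"y": 0,"z": 0,"roll": 0},
  {"hand": 1,"x": 0,"y": 0,"z": 0,"roll": 0},
  {"hand": 1,"x": 0,"y": 0,"z": 0,"roll": 0},
  {"hand": 1,"x": 0,"y": 0,"z": -20,"roll": 0},
  {"hand": 1,"x": 0,"y": 0,"z": -45,"roll": 0},
  {"hand": 1,"x": 0,"y": 0,"z": -70,"roll": 0},
  {"hand": 1,"x": 0,"y": 0,"z": -100,"roll": 0},
  {"hand": 1,"x": 0,"y": 0,"z": -130,"roll": 0},
  {"hand": 1,"x": 0,"y": 0,"z": -150,"roll": 0},
  {"hand": 1,"x": 0,"y": 0,"z": -160,"roll": 0},
])

```text
time_s: 17.37
ee_pos: [618.0, -241.7, 199.2]
ee_rot: [[0.999, -0.045, 0.003], [-0.045, -0.999, -0.002], [0.004, 0.002, -1.0]]
contact_force: [-0.1, -0.4, -3.4]
gripper_width: 17.9
gripper_force: 30.0
```

```bash
python3 -c "
from h import *
print(robot.state()['gripper_width'],robot.state()['gripper_force'])
c=cam('wrist'); save(c,'w7.npz')
P=cloud(c); p=np.array(robot.state()['ee_pos']); R=np.array(robot.state()['ee_rot'])
Q=(P-p)@R; m=(Q[...,2]>20)&(Q[...,2]<36)&(np.abs(Q[...,0])<120)&(np.abs(Q[...,1])<110); q=Q[m]; print('board in tool',cv2.minAreaRect(q[:,:2].astype(np.float32)),np.median(q[:,2]))
move((551.5,90.8,200),82.1)"
```

```text
17.85700860229413 29.999269545078278
board in tool ((-0.7447128295898438, 0.7861175537109375), (168.99546813964844, 143.29969787597656), 0.010159113444387913) 29.028385378784627
shift [ -81.8 -329.3   -1.3] roll 5.3 q6 1.14 p [ 618.4 -241.8  199.8] t 17.4
```

```bash
python3 - <<'E'
from h import *
th=np.radians(82.1);X=np.array([np.cos(th),np.sin(th)]);Y=np.array([-X[1],X[0]]);o=np.array([551.5,90.7])
for f in("top0","top1","scene0","w2","w3","w4","w5"):
    c=W(f+".npz"); P=cloud(c)
    for n,(a,b) in dict(a=(55,60),b=(-55,-60)).items():
        e=o+a*X+b*Y; m=(np.hypot(P[...,0]-e[0],P[...,1]-e[1])<14)&(P[...,2]>66)&(P[...,2]<73); q=P[m]
        if len(q)>2: print(f,n,e.round(1),len(q),q.mean(0).round(1),cv2.minAreaRect(q[:,:2].astype(np.float32))[0:2])
c=W("w3.npz"); print("ray w3 pin a",ray(c,(296.5,144.5),70))
E
```

```text
top0 a [499.6 153.4] 8 [501.5 152.7  68.3] ((501.0582580566406, 152.56654357910156), (6.04263973236084, 9.259654998779297))
top0 b [603.4  28. ] 8 [604.9  26.2  67.9] ((604.7557373046875, 26.336078643798828), (6.141481399536133, 6.956850528717041))
top1 b [603.4  28. ] 9 [605.4  27.7  69.1] ((605.2169799804688, 27.833538055419922), (5.452951431274414, 5.733529090881348))
scene0 a [499.6 153.4] 10 [501.3 155.9  69.5] ((501.31878662109375, 155.86715698242188), (7.2616190910339355, 5.260351657867432))
scene0 b [603.4  28. ] 12 [605.2  29.1  69.3] ((605.021484375, 28.046693801879883), (8.85519790649414, 7.256825923919678))
w2 a [499.6 153.4] 173 [498.4 150.7  68.2] ((498.4717102050781, 150.2048797607422), (5.717055320739746, 9.955862998962402))
w3 a [499.6 153.4] 701 [499.9 153.4  68.6] ((499.6517639160156, 153.4372100830078), (9.971492767333984, 9.721840858459473))
w3 b [603.4  28. ] 105 [600.   27.5  68.1] ((600.8798828125, 26.92740821838379), (4.790931701660156, 6.043264865875244))
w4 a [499.6 153.4] 249 [501.1 153.3  68.5] ((500.8347473144531, 153.1384735107422), (10.181724548339844, 9.557903289794922))
w5 a [499.6 153.4] 438 [502.3 153.4  68.3] ((502.8520202636719, 153.16482543945312), (9.479101181030273, 8.237195014953613))
w5 b [603.4  28. ] 194 [603.5  30.5  67.3] ((603.383056640625, 30.27074432373047), (7.7436957359313965, 9.928617477416992))
ray w3 pin a [[500.07251988 153.24092094  70.        ]]
```

Emit:
apply_moves([
  {"hand": 1,"x": -5,"y": -20,"z": -1,"roll": 1},
  {"hand": 1,"x": -12,"y": -50,"z": -1,"roll": 2},
  {"hand": 1,"x": -20,"y": -80,"z": -1,"roll": 3},
  {"hand": 1,"x": -27,"y": -110,"z": -1,"roll": 4},
  {"hand": 1,"x": -35,"y": -140,"z": -1,"roll": 5},
  {"hand": 1,"x": -42,"y": -170,"z": -1,"roll": 5.3},
  {"hand": 1,"x": -50,"y": -200,"z": -1,"roll": 5.3},
  {"hand": 1,"x": -57,"y": -230,"z": -1,"roll": 5.3},
  {"hand": 1,"x": -62,"y": -245,"z": -1,"roll": 5.3},
  {"hand": 1,"x": -62,"y": -250,"z": -1,"roll": 5.3},
])

```text
time_s: 18.25
ee_pos: [563.5, 14.3, 195.2]
ee_rot: [[0.991, -0.135, -0.005], [-0.135, -0.991, 0.001], [-0.005, -0.001, -1.0]]
contact_force: [0.1, -0.8, -3.9]
gripper_width: 17.7
gripper_force: 30.0
```

```bash
python3 -c "
from h import *
move((552.7,91.2,115),82.2)"
```

```text
shift [-20.6 -74.7  80.3] roll 0.1 q6 1.61 p [563.5  14.3 195.2] t 18.2
```

Emit:
apply_moves([
  {"hand": 1,"x": -5,"y": -18,"z": 0,"roll": 0},
  {"hand": 1,"x": -11,"y": -37,"z": 0,"roll": 0},
  {"hand": 1,"x": -16,"y": -56,"z": 0,"roll": 0},
  {"hand": 1,"x": -19,"y": -66,"z": 15,"roll": 0},
  {"hand": 1,"x": -20.5,"y": -72,"z": 30,"roll": 0},
  {"hand": 1,"x": -20.5,"y": -72,"z": 45,"roll": 0},
  {"hand": 1,"x": -20.5,"y": -72,"z": 58,"roll": 0},
  {"hand": 1,"x": -20.5,"y": -72,"z": 68,"roll": 0},
  {"hand": 1,"x": -20.5,"y": -72,"z": 73,"roll": 0},
  {"hand": 1,"x": -20.5,"y": -72,"z": 73,"roll": 0},
])

```text
time_s: 19.08
ee_pos: [554.9, 85.0, 122.4]
ee_rot: [[0.99, -0.138, -0.003], [-0.138, -0.99, -0.0], [-0.003, 0.001, -1.0]]
contact_force: [-0.0, 1.0, -2.1]
gripper_width: 18.0
gripper_force: 30.0
```

```bash
python3 -c "
from h import *
c=cam('wrist'); save(c,'w8.npz'); cv2.imwrite('pics/w8.png',c['frame'])
P=cloud(c); p=np.array(robot.state()['ee_pos']); R=np.array(robot.state()['ee_rot'])
Q=(P-p)@R; m=(Q[...,2]>20)&(Q[...,2]<36)&(np.abs(Q[...,0])<120)&(np.abs(Q[...,1])<110); q=Q[m]; print('board in tool',cv2.minAreaRect(q[:,:2].astype(np.float32)),np.median(q[:,2]))
move((552.7,91.2,115),82.2)"
```

```text
board in tool ((-0.6250228881835938, 1.274139404296875), (168.41741943359375, 143.2799072265625), 0.0009809521725401282) 29.389282245120476
shift [-3.6 -5.6  8.4] roll -0.1 q6 1.74 p [555.5  85.1 123.4] t 19.1
```

View pics/w8.png

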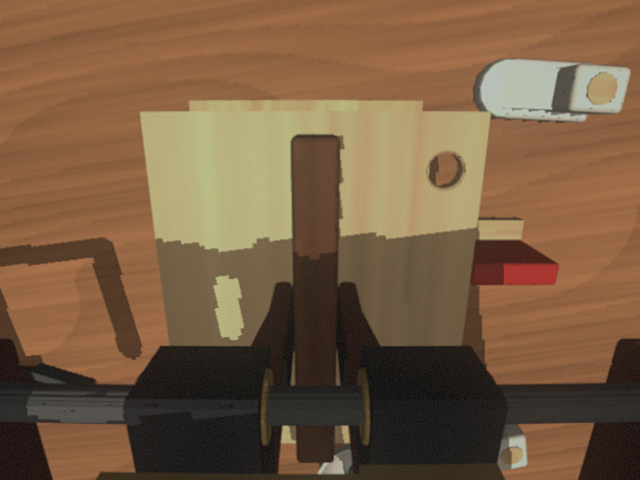

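Emit:
apply_moves([
  {"hand": 1,"x": -2,"y": -3,"z": 0,"roll": 0},
  {"hand": 1,"x": -3,"y": -6,"z": 3,"roll": 0},
  {"hand": 1,"x": -3,"y": -6,"z": 6,"roll": 0},
  {"hand": 1,"x": -3,"y": -6,"z": 6,"roll": 0},
  {"hand": 1,"x": -3,"y": -6,"z": 6,"roll": 0},
  {"hand": 1,"x": -3,"y": -6,"z": 6,"roll": 0},
  {"hand": 1,"x": -3,"y": -6,"z": 6,"roll": 0},
  {"hand": 1,"x": -3,"y": -6,"z": 6,"roll": 0},
  {"hand": 1,"x": -3,"y": -6,"z": 6,"roll": 0},
  {"hand": 1,"x": -3,"y": -6,"z": 6,"roll": 0},
])

```text
time_s: 19.97
ee_pos: [553.7, 91.9, 118.2]
ee_rot: [[0.991, -0.137, 0.0], [-0.137, -0.991, -0.0], [0.0, 0.0, -1.0]]
contact_force: [-0.2, 0.7, -1.7]
gripper_width: 17.9
gripper_force: 30.0
```

```bash
python3 -c "
from h import *
c=cam('wrist'); save(c,'w9.npz'); 
P=cloud(c); p=np.array(robot.state()['ee_pos']); R=np.array(robot.state()['ee_rot'])
Q=(P-p)@R; m=(Q[...,2]>20)&(Q[...,2]<36)&(np.abs(Q[...,0])<120)&(np.abs(Q[...,1])<110); q=Q[m]; r=cv2.minAreaRect(q[:,:2].astype(np.float32)); print('board in tool',r,np.median(q[:,2]))
print('board ctr world', R@np.array([*r[0],29])+p)
th=np.radians(82.2);X=np.array([np.cos(th),np.sin(th)]);Y=np.array([-X[1],X[0]]);o=np.array([552.2,90.9]); e=o-55*X-60*Y
uv=proj(c,[*e,82])[0].astype(int); print(uv)
f=c['frame'][uv[1]-50:uv[1]+50,uv[0]-65:uv[0]+65]; cv2.imwrite('pics/w9c.png',cv2.resize(f,(780,600),interpolation=cv2.INTER_CUBIC))
near=np.hypot(P[...,0]-e[0],P[...,1]-e[1])<12
q=P[near&(P[...,2]<72)&(P[...,2]>60)]; print('pin pts',len(q),q.mean(0) if len(q) else 0)
move((552.7,91.8,115),82.2)"
```

```text
board in tool ((-0.1610565185546875, 0.984283447265625), (169.06863403320312, 143.1798553466797), 0.07734625786542892) 28.32892084682673
board ctr world [553.38079659  90.97268425  89.185127  ]
[440 171]
pin pts 259 [603.32793913  26.79237868  68.58599688]
shift [-0.9  0.3  3.2] roll -0.1 q6 1.75 p [553.7  91.9 118.2] t 20.0
```

View pics/w9c.png

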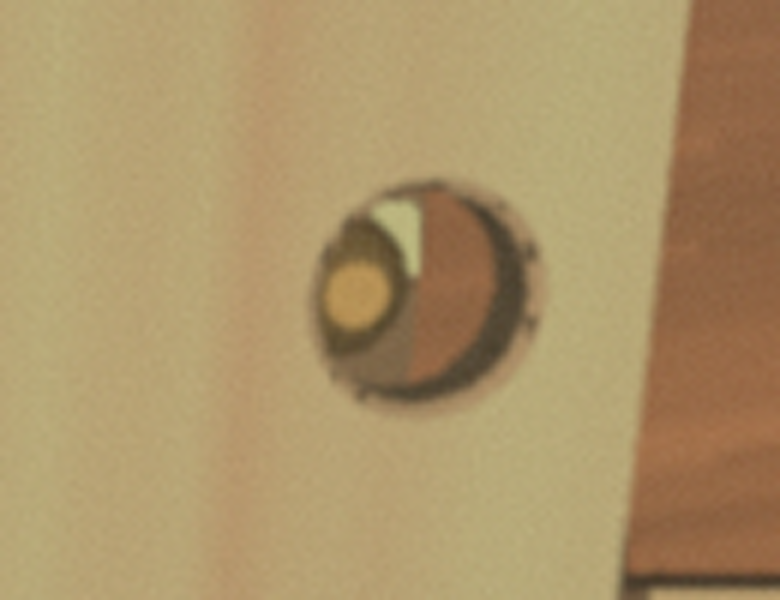

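The crop shows the pin top (355,295) left of the hole rim centre (424,297). I compute the offset by ray.

```bash
python3 -c "
from h import *
c=W('w9.npz'); a=ray(c,(434.2,170.2),70)[0]; b=ray(c,(445.7,170.5),89.2)[0]; print('pin',a,'hole',b,'need',a-b)
R=np.array(robot.state()['ee_rot']); print('tool',R.T@(a-b))
g=cv2.cvtColor(c['frame'],cv2.COLOR_BGR2HSV)[140:205,410:480]
"
```

```text
pin [602.99063752  27.51678447  70.        ] hole [605.56032561  28.06310144  89.2       ] need [ -2.56968809  -0.54631697 -19.2       ]
tool [-2.47061836  0.89153604 19.20007728]
```

Emit:
apply_moves([
  {"hand": 1,"x": -2.2,"y": 0.6,"z": 0,"roll": 0},
  {"hand": 1,"x": -2.2,"y": 0.6,"z": 0,"roll": 0},
  {"hand": 1,"x": -2.2,"y": 0.6,"z": 2,"roll": 0},
  {"hand": 1,"x": -2.2,"y": 0.6,"z": 4,"roll": 0},
  {"hand": 1,"x": -2.2,"y": 0.6,"z": 6,"roll": 0},
  {"hand": 1,"x": -2.2,"y": 0.6,"z": 8,"roll": 0},
  {"hand": 1,"x": -2.2,"y": 0.6,"z": 9,"roll": 0},
  {"hand": 1,"x": -2.2,"y": 0.6,"z": 9,"roll": 0},
  {"hand": 1,"x": -2.2,"y": 0.6,"z": 9,"roll": 0},
  {"hand": 1,"x": -2.2,"y": 0.6,"z": 9,"roll": 0},
])

```text
time_s: 20.85
ee_pos: [551.5, 91.7, 109.2]
ee_rot: [[0.991, -0.137, 0.0], [-0.137, -0.991, -0.0], [0.0, 0.0, -1.0]]
contact_force: [0.4, 0.1, -3.0]
gripper_width: 17.6
gripper_force: 30.0
```

```bash
python3 -c "
from h import *
c=cam('wrist'); save(c,'w10.npz'); P=cloud(c); p=np.array(robot.state()['ee_pos']); R=np.array(robot.state()['ee_rot'])
print(robot.state()['contact_force'])
Q=(P-p)@R; m=(Q[...,2]>20)&(Q[...,2]<36)&(np.abs(Q[...,0])<120)&(np.abs(Q[...,1])<110); q=Q[m]; r=cv2.minAreaRect(q[:,:2].astype(np.float32)); print('board in tool',r,np.median(q[:,2]))
print('board ctr world', R@np.array([*r[0],29])+p)
f=c['frame'][120:220,375:505]; cv2.imwrite('pics/w10c.png',cv2.resize(f,(780,600),interpolation=cv2.INTER_CUBIC))
"
```

```text
[ 0.25275203  0.34484377 -2.8170346 ]
board in tool ((-0.1370849609375, 0.7764663696289062), (168.73797607421875, 143.5487823486328), 0.010035623796284199) 28.377559278436237
board ctr world [551.26068392  90.93088217  80.20597592]
```

View pics/w10c.png

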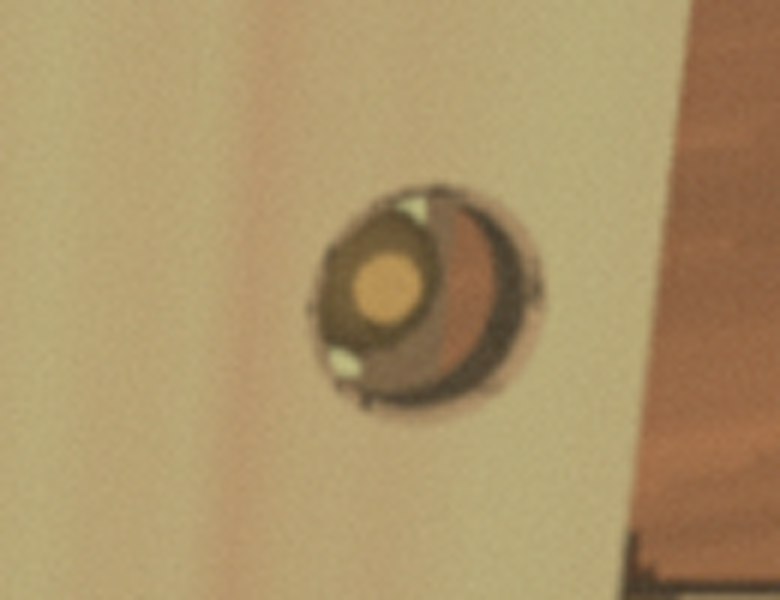

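The pin (388,288) sits closer to the hole centre (427,303).

```bash
python3 -c "
from h import *
c=W('w10.npz'); a=ray(c,(439.7,168),70)[0]; b=ray(c,(446.2,170.5),80.3)[0]; 
R=np.array(robot.state()['ee_rot']); print('tool',R.T@(a-b),a,b)"
```

```text
tool [-0.28871522  0.38844051 10.29998819] [602.99666674  27.29096591  70.        ] [603.33484228  27.63685112  80.3       ]
```

Emit:
apply_moves([
  {"hand": 1,"x": 0,"y": 0.3,"z": 1,"roll": 0},
  {"hand": 1,"x": 0,"y": 0.3,"z": 2,"roll": 0},
  {"hand": 1,"x": 0,"y": 0.3,"z": 3,"roll": 0},
  {"hand": 1,"x": 0,"y": 0.3,"z": 4,"roll": 0},
  {"hand": 1,"x": 0,"y": 0.3,"z": 5,"roll": 0},
  {"hand": 1,"x": 0,"y": 0.3,"z": 6,"roll": 0},
  {"hand": 1,"x": 0,"y": 0.3,"z": 7,"roll": 0},
  {"hand": 1,"x": 0,"y": 0.3,"z": 7,"roll": 0},
  {"hand": 1,"x": 0,"y": 0.3,"z": 7,"roll": 0},
  {"hand": 1,"x": 0,"y": 0.3,"z": 7,"roll": 0},
])

```text
time_s: 21.73
ee_pos: [551.4, 91.4, 102.2]
ee_rot: [[0.991, -0.137, -0.0], [-0.137, -0.991, -0.0], [-0.0, 0.0, -1.0]]
contact_force: [-0.2, 0.8, -3.0]
gripper_width: 17.4
gripper_force: 30.0
```

Emit:
apply_moves([
  {"hand": 1,"x": 0,"y": 0,"z": 2,"roll": 0},
  {"hand": 1,"x": 0,"y": 0,"z": 4,"roll": 0},
  {"hand": 1,"x": 0,"y": 0,"z": 6,"roll": 0},
  {"hand": 1,"x": 0,"y": 0,"z": 7,"roll": 0},
  {"hand": 1,"x": 0,"y": 0,"z": 8,"roll": 0},
  {"hand": 1,"x": 0,"y": 0,"z": 9,"roll": 0},
  {"hand": 1,"x": 0,"y": 0,"z": 10,"roll": 0},
  {"hand": 1,"x": 0,"y": 0,"z": 10,"roll": 0},
  {"hand": 1,"x": 0,"y": 0,"z": 10,"roll": 0},
  {"hand": 1,"x": 0,"y": 0,"z": 10,"roll": 0},
])

```text
time_s: 22.57
ee_pos: [551.4, 91.4, 92.2]
ee_rot: [[0.991, -0.137, 0.0], [-0.137, -0.991, -0.0], [0.0, 0.0, -1.0]]
contact_force: [-1.3, -0.1, -3.0]
gripper_width: 18.0
gripper_force: 30.0
```

Emit:
apply_moves([
  {"hand": 1,"x": 0,"y": 0,"z": 1,"roll": 0},
  {"hand": 1,"x": 0,"y": 0,"z": 1.5,"roll": 0},
  {"hand": 1,"x": 0,"y": 0,"z": 1.5,"roll": 0},
  {"hand": -0.2,"x": 0,"y": 0,"z": 1.5,"roll": 0},
  {"hand": -0.2,"x": 0,"y": 0,"z": 1.5,"roll": 0},
  {"hand": -0.2,"x": 0,"y": 0,"z": 1.5,"roll": 0},
  {"hand": -0.2,"x": 0,"y": 0,"z": 1,"roll": 0},
  {"hand": -0.2,"x": 0,"y": 0,"z": -20,"roll": 0},
  {"hand": -0.2,"x": 0,"y": 0,"z": -60,"roll": 0},
  {"hand": -0.2,"x": 0,"y": 0,"z": -100,"roll": 0},
])

```text
time_s: 23.4
ee_pos: [549.9, 91.3, 192.1]
ee_rot: [[0.991, -0.137, -0.004], [-0.137, -0.991, -0.0], [-0.004, 0.001, -1.0]]
contact_force: [1.4, 1.1, 0.1]
gripper_width: 52.4
gripper_force: 0.0
```

```bash
python3 - <<'E'
from h import *
c=cam('wrist'); save(c,'w11.npz'); P=cloud(c)
print('board');rects(c,(551,91),120,(58,67)); rects(c,(551,91),100,(80,90)); rects(c,(535,-30),50,(48,57.5))
m=(np.hypot(P[...,0]-551,P[...,1]-91)<100)&(P[...,2]>58)&(P[...,2]<67); q=P[m]; A=np.c_[q[:,:2]-[551,91],np.ones(len(q))]; print('plane',np.linalg.lstsq(A,q[:,2],rcond=None)[0])
t=cam('top'); save(t,'top2.npz'); s=cam('scene'); save(s,'scene2.npz')
for n,c in(("top",t),("scene",s)):
    print(n,"press top"); rects(c,(584,375),150,(148,162)); print("lever bar"); rects(c,(560,260),110,(195,235))
a=t["frame"][150:290,90:310]; b=s["frame"][270:480,320:580]
o=np.zeros((600,800,3),np.uint8); o[:]=0; o[:280,:440]=cv2.resize(a,(440,280)); o[:485-0,440:800]=0; o[290:590,0:372]=cv2.resize(b,(372,300)); 
big=np.zeros((600,800,3),np.uint8); A1=cv2.resize(a,(400,254)); big[:254,:400]=A1; big[254:254+323,400:800]=cv2.resize(b,(400,323)); cv2.imwrite("pics/c2.png",np.vstack([cv2.resize(a,(471,300)),cv2.copyMakeBorder(cv2.resize(b,(371,300)),0,0,0,100,0)]))
E
```

```text
board
36049 [551.1  90.6] [142.5 167.7] 82.1 z 62.3
5879 [551.4  90.8] [ 18.  149.3] 82.1 z 84.1
1360 [535.3 -28.1] [51.1 14.6] 82.1 z 53.5
plane [9.60709797e-04 6.61430506e-04 6.22420371e+01]
top press top
2814 [584.9 378.7] [ 93.8 239.2] 88.4 z 155.3
lever bar
scene press top
5062 [584.2 379.2] [ 90.9 241.2] 88.2 z 156.4
lever bar
528 [548.8 261.2] [106.4  55.4] 26.4 z 206.9
```

View pics/c2.png

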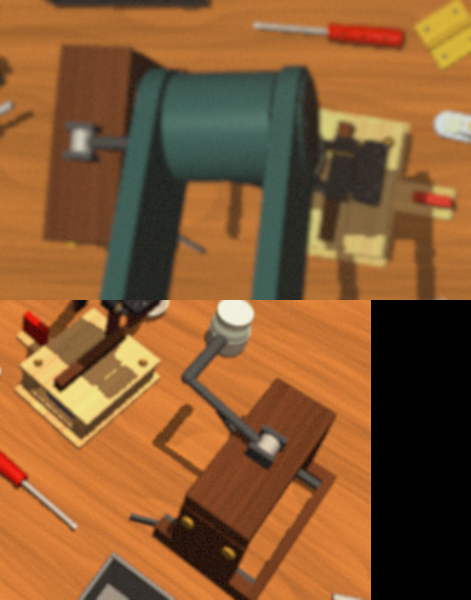

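Wrist depth says the board lies flush (top at 62.3, level) with the tray at (551,90.6), heading 82.1°. The picture shows the lever low, its bar in front of the press. Next I locate the bar.

```bash
python3 - <<'E'
from h import *
for f in("top0","scene0"):
    c=W(f+".npz"); P=cloud(c); m=(np.abs(P[...,0]-545)<80)&(P[...,1]>225)&(P[...,1]<275)&(P[...,2]>180)&(P[...,2]<240)
    q=P[m]; print(f,len(q),q.mean(0).round(1),cv2.minAreaRect(q[:,:2].astype(np.float32)),np.percentile(q[:,2],[5,50,95]))
    print(np.percentile(q[:,1],[5,50,95]))
move((540,235,320),88.3)
E
```

```text
top0 348 [542.8 254.7 207.9] ((540.2704467773438, 254.14614868164062), (98.83773803710938, 30.694700241088867), 7.115111827850342) [201.35886455 208.32296821 213.07742025]
[246.49925652 253.78229105 266.19793306]
scene0 442 [548.3 258.5 208.5] ((541.6309204101562, 256.7586364746094), (96.48187255859375, 28.13027000427246), 5.1928629875183105) [201.5749853  209.12082034 213.51230349]
[248.69094757 258.53060525 269.91883943]
shift [ -32.7 -140.4 -124.3] roll -6.2 q6 1.75 p [554.1  91.5 195.8] t 23.6
```

Emit:
apply_moves([
  {"hand": -0.2,"x": 0,"y": 0,"z": -35,"roll": -2},
  {"hand": -0.2,"x": 0,"y": 0,"z": -70,"roll": -4},
  {"hand": -0.2,"x": -5,"y": -15,"z": -100,"roll": -6.2},
  {"hand": -0.2,"x": -10,"y": -40,"z": -120,"roll": -6.2},
  {"hand": -0.2,"x": -18,"y": -70,"z": -124,"roll": -6.2},
  {"hand": -0.2,"x": -25,"y": -100,"z": -124,"roll": -6.2},
  {"hand": -0.2,"x": -30,"y": -125,"z": -124,"roll": -6.2},
  {"hand": -0.2,"x": -30,"y": -130,"z": -124,"roll": -6.2},
  {"hand": -0.2,"x": -30,"y": -130,"z": -124,"roll": -6.2},
  {"hand": -0.2,"x": -30,"y": -130,"z": -124,"roll": -6.2},
])

```text
time_s: 24.38
ee_pos: [539.1, 223.7, 314.9]
ee_rot: [[1.0, -0.029, -0.002], [-0.029, -1.0, -0.001], [-0.002, 0.002, -1.0]]
contact_force: [0.9, -1.3, 0.3]
gripper_width: 52.7
gripper_force: 0.0
```

```bash
python3 - <<'E'
from h import *
c=cam("wrist"); save(c,"w12.npz"); cv2.imwrite("pics/w12.png",c["frame"]); P=cloud(c)
m=(np.abs(P[...,0]-545)<80)&(P[...,1]>225)&(P[...,1]<275)&(P[...,2]>180)&(P[...,2]<240)
q=P[m]; print(len(q),q.mean(0).round(1),cv2.minAreaRect(q[:,:2].astype(np.float32)),np.percentile(q[:,2],[5,50,95]))
for x0 in range(495,600,12):
    s=q[np.abs(q[:,0]-x0)<4]
    if len(s): print(x0,len(s),"y",np.percentile(s[:,1],[2,50,98]).round(1),"z",np.percentile(s[:,2],[2,98]).round(1),"y at top",s[np.argmax(s[:,2]),1].round(1))
print("crosshead");rects(c,(584,375),160,(148,162)); print("rails");rects(c,(584,320),160,(24,34)); rects(c,(584,320),160,(11,23))
E
```

```text
4063 [546.5 255.  209.1] ((538.217041015625, 259.225830078125), (98.86861419677734, 31.25111198425293), 0.18819646537303925) [203.47451418 209.98239411 212.2103532 ]
495 203 y [246.9 254.4 263. ] z [205.2 212.4] y at top 255.6
507 268 y [246.7 254.  262.4] z [204.9 212.6] y at top 254.1
519 288 y [246.5 253.9 263. ] z [203.5 212.5] y at top 254.6
531 290 y [246.3 253.5 262.6] z [204.9 212.7] y at top 256.9
543 309 y [245.7 253.1 262. ] z [203.9 212.5] y at top 254.1
555 312 y [245.5 253.1 261.6] z [205.2 212.6] y at top 253.6
567 335 y [245.  252.5 261.4] z [204.6 212.8] y at top 251.7
579 629 y [244.4 258.  274.2] z [202.8 212.2] y at top 250.9
591 13 y [250.7 252.5 254.9] z [202.8 205.6] y at top 252.5
crosshead
33383 [582.4 377.5] [ 91.  237.2] 88.1 z 156.3
rails
1138 [684.2 335.6] [62.  30.8] 87.8 z 27.9
830 [478.8 341.9] [62.6 30.4] 87.7 z 27.9
355 [687.9 298.2] [25.5 63.3] 33.9 z 13.7
226 [488.6 332.4] [79.8 27. ] 63.2 z 16.8
```

View pics/w12.png

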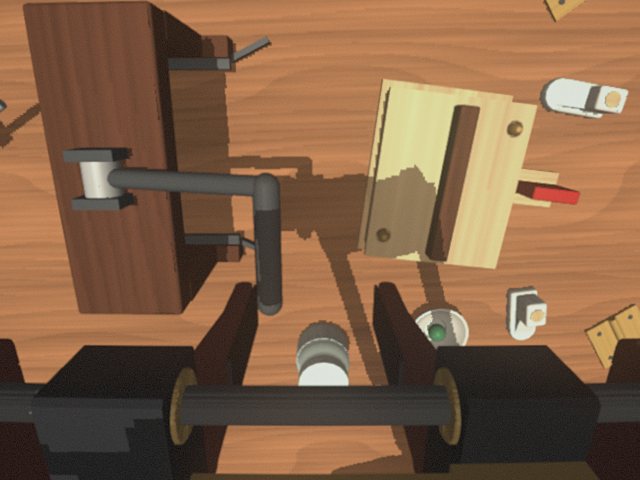

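```bash
python3 - <<'E'
from h import *
move((528,254.3,209.6),88.1)
E
```

```text
shift [-12.  -30.9 105.6] roll 0.2 q6 1.88 p [539.2 223.2 315.2] t 24.4
```

Emit:
apply_moves([
  {"hand": -0.2,"x": -6,"y": -15,"z": 10,"roll": 0},
  {"hand": -0.2,"x": -12,"y": -31,"z": 20,"roll": 0},
  {"hand": -0.2,"x": -12,"y": -31,"z": 35,"roll": 0},
  {"hand": -0.2,"x": -12,"y": -31,"z": 60,"roll": 0},
  {"hand": -0.2,"x": -12,"y": -31,"z": 85,"roll": 0},
  {"hand": -0.2,"x": -12,"y": -31,"z": 100,"roll": 0},
  {"hand": -0.2,"x": -12,"y": -31,"z": 105.6,"roll": 0},
  {"hand": -0.2,"x": -12,"y": -31,"z": 105.6,"roll": 0},
  {"hand": 1,"x": -12,"y": -31,"z": 105.6,"roll": 0},
  {"hand": 1,"x": -12,"y": -31,"z": 105.6,"roll": 0},
])

```text
time_s: 25.27
ee_pos: [529.4, 255.4, 211.8]
ee_rot: [[1.0, -0.03, 0.002], [-0.03, -1.0, 0.001], [0.002, -0.001, -1.0]]
contact_force: [-0.6, 0.4, -0.0]
gripper_width: 42.4
gripper_force: 0.0
```

Emit:
apply_moves([
  {"hand": 1,"x": 0,"y": 0,"z": 0,"roll": 0},
  {"hand": 1,"x": 0,"y": 0,"z": 0,"roll": 0},
  {"hand": 1,"x": 0,"y": 0,"z": 0,"roll": 0},
  {"hand": 1,"x": 0,"y": 0,"z": 0,"roll": 0},
  {"hand": 1,"x": 0,"y": 0,"z": 0,"roll": 0},
  {"hand": 1,"x": 0,"y": 0,"z": 0,"roll": 0},
  {"hand": 1,"x": 0,"y": 0,"z": 0,"roll": 0},
  {"hand": 1,"x": 0,"y": 0,"z": 0,"roll": 0},
  {"hand": 1,"x": 0,"y": 0,"z": 0,"roll": 0},
  {"hand": 1,"x": 0,"y": 0,"z": 0,"roll": 0},
])

```text
time_s: 26.1
ee_pos: [528.6, 255.5, 210.6]
ee_rot: [[1.0, -0.029, 0.0], [-0.029, -1.0, -0.0], [0.0, 0.0, -1.0]]
contact_force: [0.1, -2.8, 2.1]
gripper_width: 17.6
gripper_force: 30.0
```

```bash
python3 - <<'E'
from h import *
s=robot.state(); R=np.array(s["ee_rot"]); p=np.array(s["ee_pos"]); print(p,s["gripper_width"],s["contact_force"])
X=np.array([np.cos(np.radians(88.1)),np.sin(np.radians(88.1)),0]); g=p+R@[0,0,6]
a0=np.arcsin((g[2]-165)/130.5); print("a0",a0)
G=lambda a:130.5*(-np.cos(a)*X+np.array([0,0,np.sin(a)]))
for a in np.linspace(a0,1.364,13): print(round(a,3),(R.T@(G(a)-G(a0))).round(1))
E
```

```text
[528.59510065 255.49227967 210.63821421] 17.56362277794659 [ 0.06209189 -2.79942233  2.09528735]
a0 0.30861683568014425
0.309 [0. 0. 0.]
0.397 [  0.   -4.  -10.8]
0.485 [  0.   -8.8 -21.1]
0.572 [  0.1 -14.6 -31.1]
0.66 [  0.1 -21.3 -40.4]
0.748 [  0.1 -28.7 -49.2]
0.836 [  0.2 -36.9 -57.2]
0.924 [  0.2 -45.7 -64.5]
1.012 [  0.3 -55.1 -71. ]
1.1 [  0.3 -65.1 -76.7]
1.188 [  0.3 -75.6 -81.4]
1.276 [  0.4 -86.4 -85.3]
1.364 [  0.4 -97.5 -88.1]
```

Emit:
apply_moves([
  {"hand": 1,"x": 0,"y": -2,"z": -5.5,"roll": 0},
  {"hand": 1,"x": 0,"y": -4,"z": -10.8,"roll": 0},
  {"hand": 1,"x": 0,"y": -8.8,"z": -21.1,"roll": 0},
  {"hand": 1,"x": 0,"y": -14.6,"z": -31.1,"roll": 0},
  {"hand": 1,"x": 0,"y": -21.3,"z": -40.4,"roll": 0},
  {"hand": 1,"x": 0,"y": -28.7,"z": -49.2,"roll": 0},
  {"hand": 1,"x": 0,"y": -36.9,"z": -57.2,"roll": 0},
  {"hand": 1,"x": 0,"y": -45.7,"z": -64.5,"roll": 0},
  {"hand": 1,"x": 0,"y": -45.7,"z": -64.5,"roll": 0},
  {"hand": 1,"x": 0,"y": -45.7,"z": -64.5,"roll": 0},
])

```text
time_s: 26.93
ee_pos: [530.0, 296.1, 277.5]
ee_rot: [[1.0, -0.029, 0.001], [-0.029, -1.0, -0.01], [0.001, 0.01, -1.0]]
contact_force: [-2.2, -19.0, 19.6]
gripper_width: 17.0
gripper_force: 30.0
```

Emit:
apply_moves([
  {"hand": 1,"x": 0,"y": -4.5,"z": -3.4,"roll": 0},
  {"hand": 1,"x": 0,"y": -9.4,"z": -6.5,"roll": 0},
  {"hand": 1,"x": 0,"y": -19.4,"z": -12.2,"roll": 0},
  {"hand": 1,"x": 0,"y": -29.9,"z": -16.9,"roll": 0},
  {"hand": 1,"x": 0,"y": -40.7,"z": -20.8,"roll": 0},
  {"hand": 1,"x": 0,"y": -46,"z": -22.2,"roll": 0},
  {"hand": 1,"x": 0,"y": -50,"z": -23.2,"roll": 0},
  {"hand": 1,"x": 0,"y": -50,"z": -23.2,"roll": 0},
  {"hand": 1,"x": 0,"y": -50,"z": -23.2,"roll": 0},
  {"hand": 1,"x": 0,"y": -50,"z": -23.2,"roll": 0},
])

```text
time_s: 27.77
ee_pos: [532.0, 349.1, 303.1]
ee_rot: [[1.0, -0.03, 0.004], [-0.029, -1.0, -0.003], [0.004, 0.003, -1.0]]
contact_force: [-4.9, -11.7, 26.5]
gripper_width: 17.3
gripper_force: 30.0
```

Emit:
apply_moves([
  {"hand": -0.2,"x": 0,"y": 0,"z": 0,"roll": 0},
  {"hand": -0.2,"x": 0,"y": 0,"z": 0,"roll": 0},
  {"hand": -0.2,"x": 0,"y": 0,"z": 0,"roll": 0},
  {"hand": -0.2,"x": 0,"y": 0,"z": -10,"roll": 0},
  {"hand": -0.2,"x": 0,"y": 0,"z": -30,"roll": 0},
  {"hand": -0.2,"x": 0,"y": 0,"z": -60,"roll": 0},
  {"hand": -0.2,"x": 0,"y": 20,"z": -70,"roll": 0},
  {"hand": -0.2,"x": 0,"y": 50,"z": -70,"roll": 0},
  {"hand": -0.2,"x": 0,"y": 85,"z": -70,"roll": 0},
  {"hand": -0.2,"x": 0,"y": 120,"z": -70,"roll": 0},
])

```text
time_s: 28.6
ee_pos: [527.4, 230.9, 368.6]
ee_rot: [[1.0, -0.027, -0.0], [-0.027, -1.0, 0.0], [-0.0, -0.0, -1.0]]
contact_force: [0.1, 0.3, 0.2]
gripper_width: 52.9
gripper_force: 0.0
```

```bash
python3 - <<'E'
from h import *
c=cam("wrist"); save(c,"w13.npz"); P=cloud(c)
m=(np.abs(P[...,0]-530)<35)&(P[...,1]>270)&(P[...,1]<400)&(P[...,2]>235)&(P[...,2]<330); q=P[m]
print(len(q),np.percentile(q[:,1],[2,50,98]),np.percentile(q[:,2],[2,98])) if len(q) else 0
print("crosshead");rects(c,(584,375),160,(148,162)); print("rails");rects(c,(584,330),160,(24,34))
print("board");rects(c,(551,91),120,(58,67)); print("handle"); rects(c,(535,-28),50,(48,57.5))
move((535,-28,150),172.1)
E
```

```text
3841 [338.42162814 343.90643465 354.29300569] [290.32824684 301.78760609]
crosshead
23640 [582.6 377.1] [ 91.  236.2] 88.4 z 156.2
rails
855 [684.1 331.9] [54.5 30.6] 88.8 z 28.2
585 [478.2 338.4] [55.1 30.7] 87.7 z 28.2
board
15979 [551.6  90.7] [143.4 168.6] 81.8 z 62.1
handle
535 [534.9 -27.9] [50.3 14.3] 82.2 z 53.6
shift [ 15.8 251.4 219.9] roll -83.9 q6 1.89 p [527.1 224.8 368.7] t 28.6
```

The lever is raised (joint about 1.06), the press axis is at (582.5,377.4) heading 88.2°, and the tray hasn't moved. Next, the handle.

Emit:
apply_moves([
  {"hand": -0.2,"x": 1,"y": 20,"z": 10,"roll": -7},
  {"hand": -0.2,"x": 3,"y": 45,"z": 30,"roll": -14},
  {"hand": -0.2,"x": 5,"y": 70,"z": 50,"roll": -21},
  {"hand": -0.2,"x": 7,"y": 95,"z": 70,"roll": -28},
  {"hand": -0.2,"x": 9,"y": 120,"z": 90,"roll": -35},
  {"hand": -0.2,"x": 11,"y": 145,"z": 110,"roll": -42},
  {"hand": -0.2,"x": 13,"y": 170,"z": 130,"roll": -49},
  {"hand": -0.2,"x": 15,"y": 195,"z": 150,"roll": -56},
  {"hand": -0.2,"x": 16,"y": 220,"z": 165,"roll": -63},
  {"hand": -0.2,"x": 16,"y": 240,"z": 170,"roll": -70},
])

```text
time_s: 29.48
ee_pos: [535.4, -10.2, 196.0]
ee_rot: [[0.364, 0.931, -0.004], [0.931, -0.364, 0.001], [-0.001, -0.004, -1.0]]
contact_force: [-0.3, -0.0, 0.6]
gripper_width: 52.6
gripper_force: 0.0
```

Emit:
apply_moves([
  {"hand": -0.2,"x": 0,"y": 0,"z": 10,"roll": -7},
  {"hand": -0.2,"x": 0,"y": 0,"z": 20,"roll": -14},
  {"hand": -0.2,"x": 0,"y": 0,"z": 30,"roll": -14},
  {"hand": -0.2,"x": 0,"y": 0,"z": 40,"roll": -14},
  {"hand": -0.2,"x": 0,"y": 0,"z": 40,"roll": -14},
  {"hand": -0.2,"x": 0,"y": 0,"z": 40,"roll": -14},
  {"hand": -0.2,"x": 0,"y": 0,"z": 40,"roll": -14},
  {"hand": -0.2,"x": 0,"y": 0,"z": 40,"roll": -14},
  {"hand": -0.2,"x": 0,"y": 0,"z": 40,"roll": -14},
  {"hand": -0.2,"x": 0,"y": 0,"z": 40,"roll": -14},
])

```text
time_s: 30.32
ee_pos: [537.0, -9.0, 158.8]
ee_rot: [[0.134, 0.991, 0.001], [0.991, -0.134, -0.0], [-0.0, 0.001, -1.0]]
contact_force: [0.6, 0.4, 0.1]
gripper_width: 53.0
gripper_force: 0.0
```

```bash
python3 - <<'E'
from h import *
c=cam("wrist"); save(c,"w14.npz"); tray_=rects(c,(535,-28),50,(48,57.5)); rects(c,(551,91),120,(58,67))
move((534.5,-30.2,46),172.1)
E
```

```text
1503 [534.7 -27.5] [49.6 13.9] 81.9 z 53.8
48899 [549.3  75.3] [111.6 169.1] 82.3 z 62.3
shift [-21.3   0.4 112.7] roll 0.2 q6 -0.01 p [536.9  -9.  158.7] t 30.4
```

Emit:
apply_moves([
  {"hand": -0.2,"x": -10,"y": 0.3,"z": 15,"roll": 0},
  {"hand": -0.2,"x": -21,"y": 0.3,"z": 35,"roll": 0},
  {"hand": -0.2,"x": -21,"y": 0.3,"z": 60,"roll": 0},
  {"hand": -0.2,"x": -21,"y": 0.3,"z": 85,"roll": 0},
  {"hand": -0.2,"x": -21,"y": 0.3,"z": 102,"roll": 0},
  {"hand": -0.2,"x": -21,"y": 0.3,"z": 112,"roll": 0},
  {"hand": -0.2,"x": -21,"y": 0.3,"z": 112,"roll": 0},
  {"hand": 1,"x": -21,"y": 0.3,"z": 112,"roll": 0},
  {"hand": 1,"x": -21,"y": 0.3,"z": 112,"roll": 0},
  {"hand": 1,"x": -21,"y": 0.3,"z": 112,"roll": 0},
])

```text
time_s: 31.2
ee_pos: [535.2, -30.1, 47.5]
ee_rot: [[0.133, 0.991, 0.002], [0.991, -0.133, -0.001], [-0.0, 0.002, -1.0]]
contact_force: [0.2, 0.6, 0.7]
gripper_width: 36.2
gripper_force: 0.0
```

Emit:
apply_moves([
  {"hand": 1,"x": 0,"y": 0,"z": 0,"roll": 0},
  {"hand": 1,"x": 0,"y": 0,"z": 0,"roll": 0},
  {"hand": 1,"x": 0,"y": 0,"z": 0,"roll": 0},
  {"hand": 1,"x": 0,"y": 0,"z": 0,"roll": 0},
  {"hand": 1,"x": 0,"y": 0,"z": 0,"roll": 0},
  {"hand": 1,"x": 0,"y": 0,"z": 0,"roll": 0},
  {"hand": 1,"x": 0,"y": 0,"z": 0,"roll": 0},
  {"hand": 1,"x": 0,"y": 0,"z": 0,"roll": 0},
  {"hand": 1,"x": 0,"y": 0,"z": 0,"roll": 0},
  {"hand": 1,"x": 0,"y": 0,"z": 0,"roll": 0},
])

```text
time_s: 32.03
ee_pos: [534.6, -30.0, 46.8]
ee_rot: [[0.134, 0.991, 0.001], [0.991, -0.134, -0.0], [0.0, 0.001, -1.0]]
contact_force: [-0.4, -0.5, 5.1]
gripper_width: 13.6
gripper_force: 30.0
```

```bash
python3 - <<'E'
from h import *
print(robot.state()["gripper_width"])
move((572.8,68.1,46.5),178.2)
E
```

```text
13.620496382818411
shift [102.3  24.7   0.3] roll -5.9 q6 -0.05 p [534.6 -30.   46.8] t 32.0
```

Emit:
apply_moves([
  {"hand": 1,"x": 1,"y": 0.3,"z": 0,"roll": 0},
  {"hand": 1,"x": 4,"y": 1,"z": 0,"roll": -0.3},
  {"hand": 1,"x": 9,"y": 2,"z": 0,"roll": -0.6},
  {"hand": 1,"x": 15,"y": 3.5,"z": 0,"roll": -1},
  {"hand": 1,"x": 22,"y": 5.2,"z": 0,"roll": -1.4},
  {"hand": 1,"x": 29,"y": 7,"z": 0,"roll": -1.8},
  {"hand": 1,"x": 36,"y": 8.7,"z": 0,"roll": -2.2},
  {"hand": 1,"x": 43,"y": 10.4,"z": 0,"roll": -2.6},
  {"hand": 1,"x": 48,"y": 11.6,"z": 0,"roll": -2.9},
  {"hand": 1,"x": 51,"y": 12.3,"z": 0,"roll": -3},
])

```text
time_s: 32.87
ee_pos: [553.2, 17.4, 46.8]
ee_rot: [[0.079, 0.997, -0.0], [0.997, -0.079, -0.003], [-0.003, 0.0, -1.0]]
contact_force: [-2.7, -10.9, 7.7]
gripper_width: 13.8
gripper_force: 30.0
```

```bash
python3 - <<'E'
from h import *
print(robot.state()["gripper_width"],robot.state()["contact_force"])
move((572.8,68.1,46.5),178.2)
E
```

```text
13.8289645936486 [ -2.72680369 -10.94207812   7.67758617]
shift [52.1 15.5  0.1] roll -2.7 q6 -0.01 p [553.2  17.4  46.8] t 32.9
```

Emit:
apply_moves([
  {"hand": 1,"x": 2,"y": 0.6,"z": 0,"roll": -0.1},
  {"hand": 1,"x": 6,"y": 1.8,"z": 0,"roll": -0.3},
  {"hand": 1,"x": 11,"y": 3.4,"z": 0,"roll": -0.6},
  {"hand": 1,"x": 17,"y": 5.2,"z": 0,"roll": -1},
  {"hand": 1,"x": 24,"y": 7.4,"z": 0,"roll": -1.4},
  {"hand": 1,"x": 31,"y": 9.6,"z": 0,"roll": -1.8},
  {"hand": 1,"x": 38,"y": 11.6,"z": 0,"roll": -2.2},
  {"hand": 1,"x": 44,"y": 13.5,"z": 0,"roll": -2.5},
  {"hand": 1,"x": 48,"y": 14.7,"z": 0,"roll": -2.7},
  {"hand": 1,"x": 49,"y": 15,"z": 0,"roll": -2.8},
])

```text
time_s: 33.7
ee_pos: [572.0, 65.0, 46.8]
ee_rot: [[0.03, 1.0, -0.001], [1.0, -0.03, -0.003], [-0.003, -0.0, -1.0]]
contact_force: [-3.0, -11.3, 8.6]
gripper_width: 13.6
gripper_force: 30.0
```

```bash
python3 - <<'E'
from h import *
print(robot.state()["gripper_width"],robot.state()["contact_force"])
c=cam("wrist"); save(c,"w15.npz"); rects(c,(577,190),120,(58,67)); rects(c,(577,190),120,(80,90))
c=cam("scene"); save(c,"scene3.npz"); print("scene"); rects(c,(577,190),120,(58,67));rects(c,(577,190),120,(80,90))
move((572.8,68.1,46.5),178.2)
E
```

```text
13.639057796309084 [ -2.97070264 -11.29280601   8.63613595]
120945 [574.1 146.4] [ 64.  170.7] 88.2 z 62.3
422 [560.2  74.9] [ 4.4 12. ] 70.9 z 62.6
427 [583.7  74.3] [12.2  4.5] 18.8 z 62.7
175 [581.6  73.2] [5.9 2.8] 89.1 z 84.4
174 [562.4  73.6] [5.6 2.8] 89.6 z 84.4
scene
3799 [576.6 187. ] [145.2 172.6] 88.3 z 62.4
512 [575.6 188.8] [ 19.1 151.8] 88.2 z 83.9
shift [3.1 0.7 0.3] roll 0.0 q6 0.03 p [572.   65.   46.8] t 33.8
```

Emit:
apply_moves([
  {"hand": 1,"x": 3,"y": 0.8,"z": 0,"roll": 0},
  {"hand": 1,"x": 7,"y": 1,"z": 0,"roll": 0},
  {"hand": 1,"x": 13,"y": 1,"z": 0,"roll": 0},
  {"hand": 1,"x": 20,"y": 1,"z": 0,"roll": 0},
  {"hand": 1,"x": 28,"y": 1,"z": 0,"roll": 0},
  {"hand": 1,"x": 36,"y": 1,"z": 0,"roll": 0},
  {"hand": 1,"x": 44,"y": 1,"z": 0,"roll": 0},
  {"hand": 1,"x": 50,"y": 1,"z": 0,"roll": 0},
  {"hand": 1,"x": 54,"y": 1,"z": 0,"roll": 0},
  {"hand": 1,"x": 56,"y": 1,"z": 0,"roll": 0},
])

```text
time_s: 34.63
ee_pos: [575.3, 120.9, 46.8]
ee_rot: [[0.031, 1.0, 0.001], [1.0, -0.031, -0.003], [-0.003, 0.001, -1.0]]
contact_force: [0.1, -10.3, 6.2]
gripper_width: 13.9
gripper_force: 30.0
```

Emit:
apply_moves([
  {"hand": 1,"x": 2,"y": 0,"z": 0,"roll": 0},
  {"hand": 1,"x": 6,"y": 0,"z": 0,"roll": 0},
  {"hand": 1,"x": 11,"y": 0,"z": 0,"roll": 0},
  {"hand": 1,"x": 17,"y": 0,"z": 0,"roll": 0},
  {"hand": 1,"x": 23,"y": 0,"z": 0,"roll": 0},
  {"hand": 1,"x": 29,"y": 0,"z": 0,"roll": 0},
  {"hand": 1,"x": 35,"y": 0,"z": 0,"roll": 0},
  {"hand": 1,"x": 40,"y": 0,"z": 0,"roll": 0},
  {"hand": 1,"x": 44,"y": 0,"z": 0,"roll": 0},
  {"hand": 1,"x": 46,"y": 0,"z": 0,"roll": 0},
])

```text
time_s: 35.47
ee_pos: [576.7, 166.6, 46.8]
ee_rot: [[0.031, 1.0, 0.0], [1.0, -0.031, -0.003], [-0.003, 0.0, -1.0]]
contact_force: [-1.0, -11.7, 6.7]
gripper_width: 14.0
gripper_force: 30.0
```

```bash
python3 - <<'E'
from h import *
print(robot.state()["gripper_width"],robot.state()["contact_force"])
c=cam("scene"); save(c,"scene4.npz"); print("scene"); rects(c,(577,290),120,(58,67));rects(c,(577,290),120,(80,90))
move((572.8+145*.0314,213,46.5),178.2)
E
```

```text
13.95593928918307 [ -1.01810858 -11.6718527    6.68552993]
scene
2825 [580.9 271.1] [106.2 173.2] 88.7 z 62.5
593 [582.7 289. ] [ 19.3 152.6] 87.7 z 84.4
shift [46.1 -0.8  0.2] roll 0.0 q6 0.2 p [576.7 166.9  46.8] t 35.5
```

Emit:
apply_moves([
  {"hand": 1,"x": 2,"y": -0.3,"z": 0,"roll": 0},
  {"hand": 1,"x": 6,"y": -0.5,"z": 0,"roll": 0},
  {"hand": 1,"x": 11,"y": -0.5,"z": 0,"roll": 0},
  {"hand": 1,"x": 17,"y": -0.5,"z": 0,"roll": 0},
  {"hand": 1,"x": 23,"y": -0.5,"z": 0,"roll": 0},
  {"hand": 1,"x": 29,"y": -0.5,"z": 0,"roll": 0},
  {"hand": 1,"x": 35,"y": -0.5,"z": 0,"roll": 0},
  {"hand": 1,"x": 40,"y": -0.5,"z": 0,"roll": 0},
  {"hand": 1,"x": 44,"y": -0.5,"z": 0,"roll": 0},
  {"hand": 1,"x": 44,"y": -0.5,"z": 0,"roll": 0},
])

```text
time_s: 36.35
ee_pos: [577.6, 211.1, 46.8]
ee_rot: [[0.032, 1.0, 0.0], [0.999, -0.032, -0.003], [-0.003, 0.0, -1.0]]
contact_force: [-0.3, -7.0, 7.6]
gripper_width: 13.6
gripper_force: 30.0
```

Emit:
apply_moves([
  {"hand": -0.2,"x": 0,"y": 0,"z": 0,"roll": 0},
  {"hand": -0.2,"x": 0,"y": 0,"z": 0,"roll": 0},
  {"hand": -0.2,"x": 0,"y": 0,"z": 0,"roll": 0},
  {"hand": -0.2,"x": 0,"y": 0,"z": -20,"roll": 0},
  {"hand": -0.2,"x": 0,"y": 0,"z": -50,"roll": 0},
  {"hand": -0.2,"x": -30,"y": 0,"z": -70,"roll": 6},
  {"hand": 1,"x": -60,"y": 0,"z": -75,"roll": 13},
  {"hand": 1,"x": -80,"y": 0,"z": -75,"roll": 20},
  {"hand": 1,"x": -80,"y": 0,"z": -75,"roll": 27},
  {"hand": 1,"x": -80,"y": 0,"z": -75,"roll": 34},
])

```text
time_s: 37.18
ee_pos: [574.6, 131.3, 121.4]
ee_rot: [[0.592, 0.806, -0.0], [0.806, -0.592, 0.0], [-0.0, -0.0, -1.0]]
contact_force: [0.6, 0.7, 0.8]
gripper_width: 29.5
gripper_force: 0.0
```

Emit:
apply_moves([
  {"hand": 1,"x": 0,"y": 0,"z": 0,"roll": 7},
  {"hand": 1,"x": 0,"y": 0,"z": 0,"roll": 14},
  {"hand": 1,"x": 0,"y": 0,"z": 0,"roll": 21},
  {"hand": 1,"x": 0,"y": 0,"z": 0,"roll": 28},
  {"hand": 1,"x": 0,"y": 0,"z": 0,"roll": 35},
  {"hand": 1,"x": 0,"y": 0,"z": 0,"roll": 42},
  {"hand": 1,"x": 0,"y": 0,"z": 0,"roll": 49},
  {"hand": 1,"x": 0,"y": 0,"z": 0,"roll": 56},
  {"hand": 1,"x": 0,"y": 0,"z": 0,"roll": 56},
  {"hand": 1,"x": 0,"y": 0,"z": 0,"roll": 56},
])

```text
time_s: 38.02
ee_pos: [574.5, 132.7, 121.0]
ee_rot: [[1.0, -0.029, -0.001], [-0.029, -1.0, 0.0], [-0.001, -0.0, -1.0]]
contact_force: [0.9, 1.5, -0.5]
gripper_width: 0.6
gripper_force: 0.0
```

```bash
python3 - <<'E'
from h import *
s=robot.state(); print(s["gripper_width"],s["contact_force"])
c=cam("wrist"); save(c,"w16.npz"); print("fin"); rects(c,(578,213),60,(48,57.5)); print("board");rects(c,(580,330),120,(58,67))
move((577,165,50),88.2)
E
```

```text
0.5867008928356228 [ 0.89381037  1.47419386 -0.515067  ]
fin
408 [579.7 261.8] [ 2.3 70.3] 88.3 z 55.9
2309 [577.8 212.1] [50.2 14.7] 88.4 z 53.7
board
19694 [584.8 287.9] [ 55.3 158.3] 88.1 z 62.3
shift [  1.5 -32.4  71.1] roll 0.2 q6 1.71 p [574.6 132.7 121.1] t 38.1
```

Emit:
apply_moves([
  {"hand": 1,"x": 2,"y": -10,"z": 20,"roll": 0},
  {"hand": 1,"x": 2.2,"y": -25,"z": 45,"roll": 0},
  {"hand": 1,"x": 2.2,"y": -25,"z": 65,"roll": 0},
  {"hand": 1,"x": 2.2,"y": -25,"z": 77,"roll": 0},
  {"hand": 1,"x": 2.2,"y": -28,"z": 77,"roll": 0},
  {"hand": 1,"x": 2.2,"y": -34,"z": 77,"roll": 0},
  {"hand": 1,"x": 2.2,"y": -40,"z": 77,"roll": 0},
  {"hand": 1,"x": 2.2,"y": -46,"z": 77,"roll": 0},
  {"hand": 1,"x": 2.2,"y": -52,"z": 77,"roll": 0},
  {"hand": 1,"x": 2.2,"y": -58,"z": 77,"roll": 0},
])

```text
time_s: 38.9
ee_pos: [579.4, 189.7, 45.5]
ee_rot: [[1.0, -0.031, 0.001], [-0.031, -1.0, -0.002], [0.001, 0.002, -1.0]]
contact_force: [-0.2, -7.7, 2.7]
gripper_width: 0.8
gripper_force: 4.1
```

Emit:
apply_moves([
  {"hand": 1,"x": 0,"y": -3,"z": 0,"roll": 0},
  {"hand": 1,"x": 0,"y": -6,"z": 0,"roll": 0},
  {"hand": 1,"x": 0,"y": -9,"z": 0,"roll": 0},
  {"hand": 1,"x": 0,"y": -12,"z": 0,"roll": 0},
  {"hand": 1,"x": 0,"y": -14,"z": 0,"roll": 0},
  {"hand": 1,"x": 0,"y": -16,"z": 0,"roll": 0},
  {"hand": 1,"x": 0,"y": -17,"z": 0,"roll": 0},
  {"hand": 1,"x": 0,"y": -18,"z": 0,"roll": 0},
  {"hand": 1,"x": 0,"y": -18,"z": 0,"roll": 0},
  {"hand": 1,"x": 0,"y": -18,"z": 0,"roll": 0},
])

```text
time_s: 39.73
ee_pos: [579.9, 207.5, 45.5]
ee_rot: [[0.999, -0.032, 0.001], [-0.032, -0.999, -0.002], [0.001, 0.002, -1.0]]
contact_force: [0.3, -7.1, 2.6]
gripper_width: 0.5
gripper_force: 3.6
```

```bash
python3 - <<'E'
from h import *
c=cam("wrist"); save(c,"w17.npz"); print("fin"); rects(c,(578,250),75,(48,57.5))
move((578,218,44),88.2)
E
```

```text
fin
1037 [603.7 290. ] [ 2.4 77.6] 87.9 z 55.9
302 [590.8 211.7] [9.9 2.6] 83.2 z 53.1
322 [590.7 200.9] [ 2.6 10.2] 5.4 z 53.0
2880 [578.7 242.7] [47.9 14.2] 89.0 z 53.0
242 [532.9 292.4] [ 1.6 28.7] 87.7 z 55.9
shift [ -2.2 -10.4   1.4] roll -0.0 q6 1.84 p [579.8 207.5  45.5] t 39.8
```

Emit:
apply_moves([
  {"hand": 1,"x": -0.5,"y": -2,"z": 0,"roll": 0},
  {"hand": 1,"x": -0.5,"y": -4,"z": 0,"roll": 0},
  {"hand": 1,"x": -0.5,"y": -6,"z": 0,"roll": 0},
  {"hand": 1,"x": -0.5,"y": -8,"z": 0,"roll": 0},
  {"hand": 1,"x": -0.5,"y": -10,"z": 0,"roll": 0},
  {"hand": 1,"x": -0.5,"y": -11.5,"z": 0,"roll": 0},
  {"hand": 1,"x": -0.5,"y": -12.5,"z": 0,"roll": 0},
  {"hand": 1,"x": -0.5,"y": -13,"z": 0,"roll": 0},
  {"hand": 1,"x": -0.5,"y": -13,"z": 0,"roll": 0},
  {"hand": 1,"x": -0.5,"y": -13,"z": 0,"roll": 0},
])

```text
time_s: 40.62
ee_pos: [579.8, 220.4, 45.5]
ee_rot: [[1.0, -0.032, 0.001], [-0.032, -0.999, -0.002], [0.001, 0.002, -1.0]]
contact_force: [0.1, -5.9, 2.1]
gripper_width: 0.2
gripper_force: 3.8
```

Emit:
apply_moves([
  {"hand": 1,"x": 0,"y": -0.5,"z": 0,"roll": 0},
  {"hand": 1,"x": 0,"y": -1,"z": 0,"roll": 0},
  {"hand": 1,"x": 0,"y": -1.5,"z": 0,"roll": 0},
  {"hand": 1,"x": 0,"y": -2,"z": 0,"roll": 0},
  {"hand": 1,"x": 0,"y": -2,"z": 0,"roll": 0},
  {"hand": 1,"x": 0,"y": -2,"z": 0,"roll": 0},
  {"hand": 1,"x": 0,"y": -2,"z": 0,"roll": 0},
  {"hand": 1,"x": 0,"y": -2,"z": 0,"roll": 0},
  {"hand": 1,"x": 0,"y": -2,"z": 0,"roll": 0},
  {"hand": 1,"x": 0,"y": -2,"z": 0,"roll": 0},
])

```text
time_s: 41.45
ee_pos: [579.8, 222.2, 45.5]
ee_rot: [[1.0, -0.032, 0.001], [-0.032, -0.999, -0.002], [0.001, 0.002, -1.0]]
contact_force: [0.4, -8.6, 2.0]
gripper_width: 0.5
gripper_force: 4.2
```

Emit:
apply_moves([
  {"hand": 1,"x": 0,"y": -0.5,"z": 0,"roll": 0},
  {"hand": 1,"x": 0,"y": -1,"z": 0,"roll": 0},
  {"hand": 1,"x": 0,"y": -1.5,"z": 0,"roll": 0},
  {"hand": 1,"x": 0,"y": -2,"z": 0,"roll": 0},
  {"hand": 1,"x": 0,"y": -2.5,"z": 0,"roll": 0},
  {"hand": 1,"x": 0,"y": -2.5,"z": 0,"roll": 0},
  {"hand": 1,"x": 0,"y": -2.5,"z": 0,"roll": 0},
  {"hand": 1,"x": 0,"y": -2.5,"z": 0,"roll": 0},
  {"hand": 1,"x": 0,"y": -2.5,"z": 0,"roll": 0},
  {"hand": 1,"x": 0,"y": -2.5,"z": 0,"roll": 0},
])

```text
time_s: 42.28
ee_pos: [580.8, 222.8, 45.5]
ee_rot: [[1.0, -0.031, 0.002], [-0.031, -1.0, -0.005], [0.002, 0.005, -1.0]]
contact_force: [2.8, -16.2, 1.8]
gripper_width: 0.0
gripper_force: 8.1
```

```bash
python3 - <<'E'
from h import *
s=robot.state(); print(s["contact_force"],s["ee_pos"])
c=cam("wrist"); save(c,"w18.npz"); print("fin"); rects(c,(578,260),75,(48,57.5))
E
```

```text
[  2.76048367 -16.20019092   1.77296397] [580.83214381 222.75838341  45.52578316]
fin
963 [602.6 305.2] [ 2.6 72.4] 87.8 z 55.9
302 [591.8 227. ] [9.8 2.5] 82.5 z 53.1
323 [591.5 216.2] [ 2.7 10.2] 7.4 z 53.1
2862 [579.6 257.6] [47.8 14.3] 88.7 z 53.1
239 [534.5 307.4] [ 2.1 28.4] 87.0 z 55.9
```

Force rose to 16 N with no further motion and the fin puts the tray origin at y≈376.6, so the tray is home. Next, back off and go to the lever.

Emit:
apply_moves([
  {"hand": 1,"x": 0,"y": 15,"z": 0,"roll": 0},
  {"hand": 1,"x": 0,"y": 35,"z": 0,"roll": 0},
  {"hand": 0,"x": 0,"y": 45,"z": -30,"roll": 0},
  {"hand": -0.2,"x": -10,"y": 45,"z": -70,"roll": 0},
  {"hand": -0.2,"x": -20,"y": 45,"z": -110,"roll": 0},
  {"hand": -0.2,"x": -30,"y": 45,"z": -150,"roll": 0},
  {"hand": -0.2,"x": -40,"y": 45,"z": -190,"roll": 0},
  {"hand": -0.2,"x": -50,"y": 45,"z": -230,"roll": 0},
  {"hand": -0.2,"x": -50,"y": 45,"z": -270,"roll": 0},
  {"hand": -0.2,"x": -50,"y": 45,"z": -310,"roll": 0},
])

```text
time_s: 43.17
ee_pos: [526.8, 182.8, 357.4]
ee_rot: [[0.999, -0.032, 0.002], [-0.032, -0.999, 0.001], [0.001, -0.001, -1.0]]
contact_force: [0.9, 0.0, 0.8]
gripper_width: 50.2
gripper_force: 0.0
```

```bash
python3 - <<'E'
from h import *
c=cam("wrist"); P=cloud(c)
m=(np.abs(P[...,0]-530)<30)&(P[...,1]>270)&(P[...,1]<400)&(P[...,2]>235)&(P[...,2]<330); q=P[m]
print(len(q),np.percentile(q[:,1],[1,50,99]),np.percentile(q[:,2],[1,99])) if len(q) else 0
move((530,347,370),88.2)
E
```

```text
3762 [338.00611334 342.33094904 353.88021287] [288.05705978 302.04673358]
shift [  -6.  -163.2   -3.3] roll -0.0 q6 1.81 p [530.8 183.7 366.1] t 43.2
```

Emit:
apply_moves([
  {"hand": -0.2,"x": 0,"y": -20,"z": 0,"roll": 0},
  {"hand": -0.2,"x": -1,"y": -50,"z": 0,"roll": 0},
  {"hand": -0.2,"x": -3,"y": -85,"z": 0,"roll": 0},
  {"hand": -0.2,"x": -5,"y": -120,"z": 0,"roll": 0},
  {"hand": -0.2,"x": -6,"y": -150,"z": 0,"roll": 0},
  {"hand": -0.2,"x": -6,"y": -163,"z": 0,"roll": 0},
  {"hand": -0.2,"x": -6,"y": -163,"z": 0,"roll": 0},
  {"hand": -0.2,"x": -6,"y": -163,"z": 0,"roll": 0},
  {"hand": -0.2,"x": -6,"y": -163,"z": 0,"roll": 0},
  {"hand": -0.2,"x": -6,"y": -163,"z": 0,"roll": 0},
])

```text
time_s: 44.05
ee_pos: [527.5, 344.2, 354.4]
ee_rot: [[0.999, -0.034, 0.0], [-0.034, -0.999, -0.001], [0.0, 0.001, -1.0]]
contact_force: [-0.6, -0.6, 1.0]
gripper_width: 53.0
gripper_force: 0.0
```

```bash
python3 - <<'E'
from h import *
move((530,347,299),88.2)
E
```

```text
shift [ 2.4 -2.9 55.4] roll -0.2 q6 2.07 p [527.5 344.2 354.4] t 44.0
```

Emit:
apply_moves([
  {"hand": -0.2,"x": 0,"y": -3,"z": 10,"roll": 0},
  {"hand": -0.2,"x": 0,"y": -3,"z": 25,"roll": 0},
  {"hand": -0.2,"x": 0,"y": -3,"z": 40,"roll": 0},
  {"hand": -0.2,"x": 0,"y": -3,"z": 52,"roll": 0},
  {"hand": -0.2,"x": 0,"y": -3,"z": 55,"roll": 0},
  {"hand": 1,"x": 0,"y": -3,"z": 55,"roll": 0},
  {"hand": 1,"x": 0,"y": -3,"z": 55,"roll": 0},
  {"hand": 1,"x": 0,"y": -3,"z": 55,"roll": 0},
  {"hand": 1,"x": 0,"y": -3,"z": 55,"roll": 0},
  {"hand": 1,"x": 0,"y": -3,"z": 55,"roll": 0},
])

```text
time_s: 44.88
ee_pos: [527.9, 348.9, 300.0]
ee_rot: [[0.999, -0.033, 0.001], [-0.033, -0.999, 0.001], [0.001, -0.001, -1.0]]
contact_force: [-0.3, 0.2, 0.1]
gripper_width: 23.0
gripper_force: 0.0
```

Emit:
apply_moves([
  {"hand": 1,"x": 0,"y": 0,"z": 0,"roll": 0},
  {"hand": 1,"x": 0,"y": 0,"z": 0,"roll": 0},
  {"hand": 1,"x": 0,"y": 0,"z": 0,"roll": 0},
  {"hand": 1,"x": 0,"y": 0,"z": 0,"roll": 0},
  {"hand": 1,"x": 0,"y": 0,"z": 0,"roll": 0},
  {"hand": 1,"x": 0,"y": 0,"z": 0,"roll": 0},
  {"hand": 1,"x": 0,"y": 0,"z": 0,"roll": 0},
  {"hand": 1,"x": 0,"y": 0,"z": 0,"roll": 0},
  {"hand": 1,"x": 0,"y": 0,"z": 0,"roll": 0},
  {"hand": 1,"x": 0,"y": 0,"z": 0,"roll": 0},
])

```text
time_s: 45.72
ee_pos: [527.7, 348.9, 299.8]
ee_rot: [[0.999, -0.033, 0.001], [-0.033, -0.999, 0.0], [0.001, -0.0, -1.0]]
contact_force: [0.2, 0.4, 4.6]
gripper_width: 17.2
gripper_force: 30.0
```

```bash
python3 - <<'E'
from h import *
s=robot.state(); R=np.array(s["ee_rot"]); p=np.array(s["ee_pos"]); print(p,s["gripper_width"],s["contact_force"])
X=np.array([np.cos(np.radians(88.2)),np.sin(np.radians(88.2)),0]); g=p+R@[0,0,6]
# hinge: grip seen at (528,254.3,203.6) low and (.,347,293) high
H=np.array([534.1,378.9,165]); d=(g-H)@X; a0=np.arctan2(g[2]-165,-d); print("a0",a0,np.hypot(d,g[2]-165))
G=lambda a:130.5*(-np.cos(a)*X+np.array([0,0,np.sin(a)]))
for a in np.linspace(a0,0.264,17): print(round(a,3),(R.T@(G(a)-G(a0))).round(1))
E
```

```text
[527.74399139 348.93138795 299.83971729] 17.18162874175015 [0.17159189 0.43924679 4.59459761]
a0 1.3409166841965843 132.32056830492084
1.341 [0. 0. 0.]
1.274 [0.  8.5 2.3]
1.206 [ 0.  16.8  5.1]
1.139 [ 0.  24.9  8.5]
1.072 [ 0.  32.7 12.5]
1.004 [ 0.  40.3 16.9]
0.937 [ 0.  47.6 21.9]
0.87 [ 0.  54.5 27.3]
0.802 [ 0.  61.  33.2]
0.735 [ 0.  67.1 39.5]
0.668 [ 0.  72.7 46.2]
0.601 [ 0.  78.  53.3]
0.533 [ 0.  82.7 60.7]
0.466 [ 0.  86.9 68.4]
0.399 [ 0.  90.6 76.4]
0.331 [ 0.  93.7 84.6]
0.264 [ 0.  96.3 93. ]
```

Emit:
apply_moves([
  {"hand": 1,"x": 0,"y": 4.2,"z": 1,"roll": 0},
  {"hand": 1,"x": 0,"y": 8.5,"z": 2.3,"roll": 0},
  {"hand": 1,"x": 0,"y": 16.8,"z": 5.1,"roll": 0},
  {"hand": 1,"x": 0,"y": 24.9,"z": 8.5,"roll": 0},
  {"hand": 1,"x": 0,"y": 32.7,"z": 12.5,"roll": 0},
  {"hand": 1,"x": 0,"y": 40.3,"z": 16.9,"roll": 0},
  {"hand": 1,"x": 0,"y": 47.6,"z": 21.9,"roll": 0},
  {"hand": 1,"x": 0,"y": 54.5,"z": 27.3,"roll": 0},
  {"hand": 1,"x": 0,"y": 61,"z": 33.2,"roll": 0},
  {"hand": 1,"x": 0,"y": 61,"z": 33.2,"roll": 0},
])

```text
time_s: 46.55
ee_pos: [525.0, 285.5, 264.1]
ee_rot: [[0.999, -0.034, -0.002], [-0.034, -0.999, -0.003], [-0.002, 0.003, -1.0]]
contact_force: [2.4, -0.4, -6.6]
gripper_width: 17.5
gripper_force: 30.0
```

Emit:
apply_moves([
  {"hand": 1,"x": 0,"y": 3,"z": 3.1,"roll": 0},
  {"hand": 1,"x": 0,"y": 6.1,"z": 6.3,"roll": 0},
  {"hand": 1,"x": 0,"y": 11.7,"z": 13,"roll": 0},
  {"hand": 1,"x": 0,"y": 17,"z": 20.1,"roll": 0},
  {"hand": 1,"x": 0,"y": 21.7,"z": 27.5,"roll": 0},
  {"hand": 1,"x": 0,"y": 25.9,"z": 35.2,"roll": 0},
  {"hand": 1,"x": 0,"y": 29.6,"z": 43.2,"roll": 0},
  {"hand": 1,"x": 0,"y": 32.7,"z": 51.4,"roll": 0},
  {"hand": 1,"x": 0,"y": 35.3,"z": 60,"roll": 0},
  {"hand": 1,"x": 0,"y": 35.3,"z": 61,"roll": 0},
])

```text
time_s: 47.38
ee_pos: [525.9, 254.5, 207.5]
ee_rot: [[0.999, -0.033, 0.004], [-0.033, -0.999, 0.005], [0.004, -0.005, -1.0]]
contact_force: [-5.7, 8.6, 22.9]
gripper_width: 17.1
gripper_force: 30.0
```

```bash
python3 - <<'E'
from h import *
s=robot.state(); print(s["ee_pos"],s["contact_force"],s["gripper_width"])
E
```

```text
[525.86458322 254.53114398 207.48456962] [-5.67583583  8.61529984 22.8932468 ] 17.100191660215895
```

Emit:
apply_moves([
  {"hand": 1,"x": 0,"y": 0,"z": 0.5,"roll": 0},
  {"hand": 1,"x": 0,"y": 0,"z": 1,"roll": 0},
  {"hand": 1,"x": 0,"y": 0,"z": 1.5,"roll": 0},
  {"hand": 1,"x": 0,"y": 0,"z": 2,"roll": 0},
  {"hand": 1,"x": 0,"y": 0,"z": 2,"roll": 0},
  {"hand": 1,"x": 0,"y": 0,"z": 2,"roll": 0},
  {"hand": 1,"x": 0,"y": 0,"z": 2,"roll": 0},
  {"hand": 1,"x": 0,"y": 0,"z": 2,"roll": 0},
  {"hand": 1,"x": 0,"y": 0,"z": 2,"roll": 0},
  {"hand": 1,"x": 0,"y": 0,"z": 2,"roll": 0},
])

```text
time_s: 48.22
ee_pos: [526.0, 254.5, 207.4]
ee_rot: [[0.999, -0.032, 0.006], [-0.032, -0.999, 0.004], [0.005, -0.004, -1.0]]
contact_force: [-7.1, 6.5, 28.3]
gripper_width: 17.3
gripper_force: 30.0
```

Emit:
apply_moves([
  {"hand": -0.2,"x": 0,"y": 0,"z": 0,"roll": 0},
  {"hand": -0.2,"x": 0,"y": 0,"z": 0,"roll": 0},
  {"hand": -0.2,"x": 0,"y": 0,"z": 0,"roll": 0},
  {"hand": -0.2,"x": 0,"y": 0,"z": -5,"roll": 0},
  {"hand": -0.2,"x": 0,"y": 0,"z": -30,"roll": 0},
  {"hand": -0.2,"x": 0,"y": 0,"z": -60,"roll": 0},
  {"hand": -0.2,"x": 0,"y": 10,"z": -90,"roll": 0},
  {"hand": 0.5,"x": 0,"y": 20,"z": -100,"roll": 0},
  {"hand": 1,"x": 0,"y": 30,"z": -100,"roll": 0},
  {"hand": 1,"x": 0,"y": 30,"z": -100,"roll": 0},
])

```text
time_s: 49.05
ee_pos: [523.1, 220.4, 302.5]
ee_rot: [[0.999, -0.034, -0.001], [-0.034, -0.999, -0.001], [-0.0, 0.001, -1.0]]
contact_force: [-0.2, 0.0, -0.0]
gripper_width: 35.8
gripper_force: 0.0
```

```bash
python3 - <<'E'
from h import *
c=cam("wrist"); save(c,"w20.npz"); P=cloud(c)
m=(np.abs(P[...,0]-530)<35)&(P[...,1]>225)&(P[...,1]<290)&(P[...,2]>180)&(P[...,2]<240); q=P[m]
for x0 in (507,531,555):
    s=q[np.abs(q[:,0]-x0)<4]; print(x0,len(s),np.percentile(s[:,1],[2,98]).round(1),np.percentile(s[:,2],[50,98]).round(1))
print("fin"); rects(c,(578,257),40,(48,57.5))
s=cam("scene"); cv2.imwrite("pics/s5.png",s["frame"]); 
E
```

```text
507 272 [246.  262.1] [206.8 209.1]
531 327 [245.2 261.2] [207.  209.1]
555 368 [243.9 260.6] [207.  208.9]
fin
683 [579.2 256.8] [50.1 12.4] 88.1 z 54.1
```

View pics/s5.png

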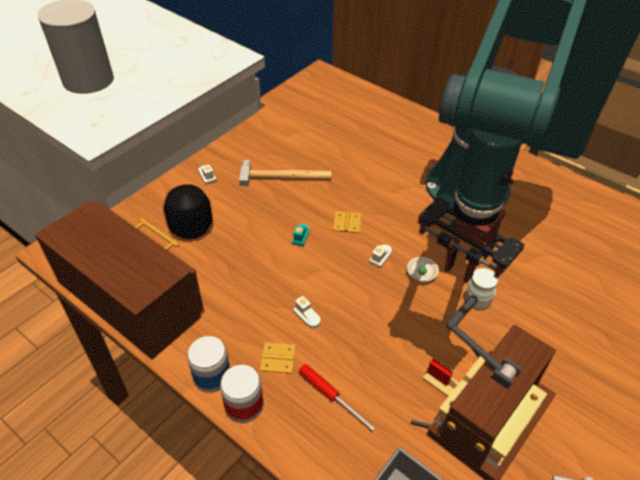

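The scene view shows the tray under the crosshead with its red handle out at (440,370), the lever down and the bystanders in place. The bar centre is at about 200 (stop at 199) and it didn't move under 28 N. The arm is clear, so I hand in.

```bash
python3 -c "
from workcell import robot
print(robot.finish_job())"
```

```text
the job is handed in; nothing more can be done
None
```

The job is handed in: both blue feet present (two of the three) stand in the tray under the flush board, the tray is home in the press with its red handle outwards, and the lever is fully down and released; the hand-in gave no verdict.

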